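# Pack the on-site conservation kit

### The job

Pack the carry case for a site visit, heaviest at the bottom: first set all the dark red lead weights to the right of the case gently on its floor, spread towards its two ends so that they will carry the boards; then pull every white pressing board up out of the rack and lay it flat on the weights, one on another. Then put all the light hand tools (dusting brush, bone folder, eraser) on top of the boards and close the lid fully; leave the loupe and the spring clamp where they are.

Things in the scene. Friction and masses are not known exactly. Their poses are not given: they have to be found in the camera images.
- case: open carry case of birch plywood with aluminium edging, fixed to the desk. Outside 206 mm long (its own x), 174 mm wide (y), rim 84 mm high; walls 8 mm, so 190 x 158 mm inside; inner floor 10 mm above the desk. Origin: centre of its underside, on the desk; x points away from the robot (yaw within 0.2 rad), z up. The lid is hinged along the -y long wall (the robot's right).
- lid (a joint): hinge of the plywood lid: 0 = closed flat on the rim, grows as it opens; starts at 1.70 to 1.88 rad, leaning back a little past upright to the -y side of the case; end stop 1.95. The hinge is stiff (0.27 N m of friction): the lid stays wherever it is left, and takes only about 1 to 3 N near its free edge to push shut. No latch needs working.
- lid_hinge (a point): middle of the lid's hinge line: case frame (0, -0.087, 0.084), at the rim of the -y wall; the hinge line runs along the case's x. z along the lid's outside normal.
- lid_edge (a point): middle of the lid's free edge, on its outer face: 174 mm from the hinge line. The lid is a flat panel 206 mm x 174 mm x 10 mm; when closed it lies 84 to 94 mm above the desk.
- rack: dark wooden rack for pressing boards, fixed to the desk: base 190 x 126 x 12 mm with two comb rails (70 mm high over the desk, at y = -40 and +40 mm) that form three slots, 11 mm wide and 58 mm deep, at x = -55, 0 and +55 mm of its own frame; boards stand in the slots on edge, their faces square to the rack's x. Origin: centre of its underside.
- board_1: white acrylic pressing board 8 x 120 x 165 mm (own x, y, z), 160 g; stands on its short edge in slot 1 of the rack (x = -55 mm), underside 12 mm and top edge 177 mm above the desk. Origin: middle of its lower short edge as it stands; z up along the board, x square to its faces. May be absent: one or two of the three boards are there.
- board_2: white acrylic pressing board 8 x 120 x 165 mm (own x, y, z), 160 g; stands on its short edge in slot 2 of the rack (x = 0 mm), underside 12 mm and top edge 177 mm above the desk. Origin: middle of its lower short edge as it stands; z up along the board, x square to its faces. May be absent: one or two of the three boards are there.
- board_3: white acrylic pressing board 8 x 120 x 165 mm (own x, y, z), 160 g; stands on its short edge in slot 3 of the rack (x = 55 mm), underside 12 mm and top edge 177 mm above the desk. Origin: middle of its lower short edge as it stands; z up along the board, x square to its faces. May be absent: one or two of the three boards are there.
- board_1_mid (a point): centre of board_1, 82.5 mm along z from its origin; same axes as the board
- board_2_mid (a point): centre of board_2, 82.5 mm along z from its origin; same axes as the board
- board_3_mid (a point): centre of board_3, 82.5 mm along z from its origin; same axes as the board
- weight_1: dark red cloth-covered lead weight, a plain block 45 x 62 x 30 mm (own x, y, z), about 0.7 kg (0.6 to 0.9); origin: centre of its underside. Stands on the desk to the right of the case, nearer the robot. May be absent: two or three of the four weights are there.
- weight_2: dark red cloth-covered lead weight, a plain block 45 x 62 x 30 mm (own x, y, z), about 0.7 kg (0.6 to 0.9); origin: centre of its underside. Stands on the desk to the right of the case, nearer the robot. May be absent: two or three of the four weights are there.
- weight_3: dark red cloth-covered lead weight, a plain block 45 x 62 x 30 mm (own x, y, z), about 0.7 kg (0.6 to 0.9); origin: centre of its underside. Stands on the desk to the right of the case, nearer the robot. May be absent: two or three of the four weights are there.
- weight_4: dark red cloth-covered lead weight, a plain block 45 x 62 x 30 mm (own x, y, z), about 0.7 kg (0.6 to 0.9); origin: centre of its underside. Stands on the desk to the right of the case, nearer the robot. May be absent: two or three of the four weights are there.
- dust_brush: flat dusting brush with a wooden handle, 53 x 168 x 14 mm, 50 g, lying along its own y: bristles and ferrule from y = -84 to +24 mm, 50 mm wide; handle from +24 to +84 mm, 19 mm wide and 10 mm thick. Origin: middle of its length, on its underside. May be absent (two or three of the three tools are there).
- bone_folder: pale flat bone folder 25 x 150 x 8 mm, 30 g, lying along its own y; origin: centre of its underside. May be absent.
- eraser: white eraser in a blue card sleeve, 25 x 50 x 13 mm, 20 g, lying along its own y; origin: centre of its underside. May be absent.
- loupe: black stand loupe, 39 mm across, 36 mm high; not part of the kit, leave it
- spring_clamp: black spring clamp 41 x 93 x 24 mm; not part of the kit, leave it

How it is judged:
On the way, in this order (a step that is already met when the one before it is completed fails the run):
1. all the weights stand on the floor of the case (x of weight_1 in the frame of case between -0.095 and 0.095 m and y of weight_1 in the frame of case between -0.079 and 0.079 m and z of weight_1 in the frame of case between 0.005 and 0.016 m and angle between each of weight_1, weight_2, weight_3, weight_4's own z axis and vertical below 0.15 rad and linear speed of each of weight_1, weight_2, weight_3, weight_4 below 0.03 m/s and x of weight_2 in the frame of case between -0.095 and 0.095 m and y of weight_2 in the frame of case between -0.079 and 0.079 m and z of weight_2 in the frame of case between 0.005 and 0.016 m and x of weight_3 in the frame of case between -0.095 and 0.095 m and y of weight_3 in the frame of case between -0.079 and 0.079 m and z of weight_3 in the frame of case between 0.005 and 0.016 m and x of weight_4 in the frame of case between -0.095 and 0.095 m and y of weight_4 in the frame of case between -0.079 and 0.079 m and z of weight_4 in the frame of case between 0.005 and 0.016 m), for 0.2 s.
2. all the boards lie flat on the weights (all of step 1 and x of board_1_mid in the frame of case between -0.03 and 0.03 m and y of board_1_mid in the frame of case between -0.03 and 0.03 m and z of board_1_mid in the frame of case between 0.04 and 0.0585 m and angle between the x axis of each of board_1, board_2, board_3 and the z axis of case, either way round below 0.12 rad and linear speed of each of board_1, board_2, board_3 below 0.03 m/s and x of board_2_mid in the frame of case between -0.03 and 0.03 m and y of board_2_mid in the frame of case between -0.03 and 0.03 m and z of board_2_mid in the frame of case between 0.04 and 0.0585 m and x of board_3_mid in the frame of case between -0.03 and 0.03 m and y of board_3_mid in the frame of case between -0.03 and 0.03 m and z of board_3_mid in the frame of case between 0.04 and 0.0585 m), for 0.2 s.
3. all the hand tools lie in the case on top of the boards (all of step 2 and x of dust_brush in the frame of case between -0.095 and 0.095 m and y of dust_brush in the frame of case between -0.079 and 0.079 m and z of dust_brush in the frame of case between 0.044 and 0.082 m and linear speed of each of dust_brush, bone_folder, eraser below 0.03 m/s and x of bone_folder in the frame of case between -0.095 and 0.095 m and y of bone_folder in the frame of case between -0.079 and 0.079 m and z of bone_folder in the frame of case between 0.044 and 0.082 m and x of eraser in the frame of case between -0.095 and 0.095 m and y of eraser in the frame of case between -0.079 and 0.079 m and z of eraser in the frame of case between 0.044 and 0.082 m), for 0.2 s.
4. the lid is closed (value of joint lid below 0.05 rad), for 0.2 s.
At the end, for the whole second after the job is handed in: Weights upright on the case floor (0.15 rad); boards flat on them (0.12 rad), centres 40 to 58.5 mm above the desk and within 30 mm of the case centre in x and y; tools inside the case above the boards; lid closed within 0.05 rad; all at rest (all of step 3 and value of joint lid below 0.05 rad); the robot touches nothing.
It fails at once if a lead weight is dropped into the case (it falls faster than 0.9 m/s inside it) instead of being set down ((x of weight_1 in the frame of case between -0.1 and 0.1 m and y of weight_1 in the frame of case between -0.08 and 0.08 m and z of weight_1 in the frame of case between 0 and 0.09 m and linear speed of weight_1 above 0.9 m/s) or (x of weight_2 in the frame of case between -0.1 and 0.1 m and y of weight_2 in the frame of case between -0.08 and 0.08 m and z of weight_2 in the frame of case between 0 and 0.09 m and linear speed of weight_2 above 0.9 m/s) or (x of weight_3 in the frame of case between -0.1 and 0.1 m and y of weight_3 in the frame of case between -0.08 and 0.08 m and z of weight_3 in the frame of case between 0 and 0.09 m and linear speed of weight_3 above 0.9 m/s) or (x of weight_4 in the frame of case between -0.1 and 0.1 m and y of weight_4 in the frame of case between -0.08 and 0.08 m and z of weight_4 in the frame of case between 0 and 0.09 m and linear speed of weight_4 above 0.9 m/s)).
It fails at once if a bystander (loupe, spring clamp) is pushed more than 4 cm (distance of any of loupe, spring_clamp from where it was at the start of the episode above 0.04 m).
Of weight_1, weight_2, weight_3, weight_4 only 2 to 3 are there at a start; the rules pass over those that are not, and their reading is None.
Of board_1, board_2, board_3 only 1 to 2 are there at a start; the rules pass over those that are not, and their reading is None.
Of dust_brush, bone_folder, eraser only 2 to 3 are there at a start; the rules pass over those that are not, and their reading is None.
At some moment in a run one of dust_brush, bone_folder, eraser may be knocked a few centimetres aside while the robot is not near it.
It also fails if it takes over 210 s, if anything falls off the work surface, if the arm or the gripper's body presses on something with over 40 N, if the wrist force passes 120 N, or if a joint passes its speed limit or range.

### The arm

A 6-joint arm with a two-finger parallel gripper is mounted at the origin on a cart in front of the work surface, level with it; the furniture and walls round the work are solid. World frame = base frame: x ahead of the robot, y to its left, z up, the work surface at z = 0. Lengths are in m, angles in rad, forces in N, time in s.
With the tool pointing down it reaches from about 0.35 to 0.85 m from the base axis. Payload 8.1 kg.
Tool frame: the origin (TCP) lies on the centre line of the jaws, within the pads' length; the fingertips stand 17 mm ahead of it and the grasp point (between the pads) lies 2 mm behind it; z points along the fingers, y is the line along which they close (so a half turn about z gives the same grasp; the last joint's range is limited). The gripper opens to 93 mm and grips with 3 to 60 N. Pads are 15 mm wide; open, the fingers measure 128 mm over their backs; the gripper's body (75 mm by 188 mm) begins 65 mm behind the grasp point.
Start: joints at [-0.085, 0.13, 1.488, -0, 1.523, -0.085], TCP at [0.6, 0, 0.236] pointing down, gripper open.
Joint ranges: [-2.96, 2.96], [-0.89, 2.26], [0.02, 2.5], [-1.34, 4.48], [0, 2.73], [-2.66, 2.66]. Speed limits (rad/s): [2.39, 2.39, 2.79, 3.14, 3.14, 3.14].

### API

Orientations are given as a rotation vector (axis times angle).
In Python, from plant import status, eyes, robot gives the robot as it stands. The module is installed in compiled form; this text tells all that it offers.
- The arm moves only by the tool servo_tool, never from a script. Its argument "plan" is text: rows parted by semicolons, each of 4 numbers parted by spaces: the shift along the tool's x, y, z in m, then the turn about the tool's z in degrees. A call has 1 to 12 rows; each row is the pose to reach, as a shift and turn from the pose commanded when the call began, along the tool's axes at that moment; what a row does not reach only later rows make up. A row lasts 1/12 s, in which the tool goes at most 41.7 mm and 7.16 degrees, less where a joint would pass 70% of its speed; a pose out of reach is approached as far as the arm can. A call with a gripper value outside its range is refused whole. "grip" is the closure, from -1 (fully open) to 1 (shut), set as the call begins (left out, the last holds). The fingers move at their own pace and stop on an object; "grip_force" is the grip in N (left out, the last holds). Time passes only in rows, so rows that repeat a pose let the fingers close. It gives the time, the measured TCP pose, the force, the opening and the grip force at its end, in the units of the state.
- status.read_state(): the state, without advancing time (a new reading comes with each control period).
- eyes.read_camera(name): name is "scene" or "side" or "wrist"; returns a dict with "image" (400x640x3 uint8, blue, green, red), "fovy" (degrees; the focal length in pixels is half the picture's height over the tangent of half this angle, whatever the lens; pixels are square), "cx", "cy" (the principal point, pixels), "k1" (the pictures are not rectified: a ray, as slopes to the right and down, at radius r is drawn at 1 + k1 r^2 times it, then the intrinsics apply), "world_from_camera" (4x4, takes a point from camera to world coordinates); the wrist camera has in their place "hand_eye" (4x4, takes a point from camera to tool coordinates, whose origin is the TCP and whose axes are the flange's). Camera axes: x right, y down, z forward; pixel columns grow to the right and rows downward; lengths in m; the calibration is good to about 2 mm. A picture is of the moment at which its call begins: read the wrist's pose just before it. There is no depth.
- robot.close_job(): hands the job in; it is judged then, once.
The state is a dict: "t": time; "q": joint angles; "dq": joint speeds; "joint_torque": joint torques, N m; "tool_pos": TCP position; "orientation": TCP orientation; "force": force on the tool from outside, world axes, zero at the start; "wrist_torque": the same for the moment, N m; "opening": finger opening in m; "gripper_force": force on a finger pad.
Only numpy, scipy, OpenCV 4.12 (cv2) and the standard library are available. Lean on these libraries where they do the work, as an engineer would, in place of code of your own. Each camera call takes 0.05 s, during which the arm holds its last target. There are 200 camera calls.

## Working session

There is one attempt and no reset: what is moved stays moved. The work goes in short steps, Python scripts to look and compute and a tool call to move; the robot and the scene stay as the last step left them, time stands still between calls to the robot, and variables do not carry over. Pictures are saved under pics/ and viewed, at most 14 in all, crops included, and the job is handed in when it is done.

Besides the shell and the picture viewer there is one more tool, called by a JSON object that holds its "name" and its "arguments". servo_tool: Moves the arm, as the interface text tells. Its arguments: {"type":"object","properties":{"plan":{"type":"string"},"grip":{"type":"number"},"grip_force":{"type":"number"}},"required":["plan"]}

```bash
mkdir -p pics; cat > h.py <<'E'
import numpy as np, cv2
from plant import status, eyes, robot
from scipy.spatial.transform import Rotation as R
def cam(n):
    s=status.read_state(); c=eyes.read_camera(n)
    if n=="wrist":
        T=np.eye(4);T[:3,:3]=R.from_rotvec(s["orientation"]).as_matrix();T[:3,3]=s["tool_pos"]
        c["T"]=T@np.array(c["hand_eye"])
    else: c["T"]=np.array(c["world_from_camera"])
    c["f"]=200/np.tan(np.radians(c["fovy"])/2)
    return c
def K(c): return np.array([[c["f"],0,c["cx"]],[0,c["f"],c["cy"]],[0,0,1.]]),np.array([c["k1"],0,0,0.])
def ray(c,uv):
    k,d=K(c); p=cv2.undistortPoints(np.array(uv,float).reshape(-1,1,2),k,d)[:,0]
    return np.c_[p,np.ones(len(p))]@c["T"][:3,:3].T, c["T"][:3,3]
def plane(c,uv,z):
    r,o=ray(c,uv); return o+r*((z-o[2])/r[:,2])[:,None]
def tri(c1,u1,c2,u2):
    r1,o1=ray(c1,u1);r2,o2=ray(c2,u2);out=[]
    for a,b in zip(r1,r2):
        x=np.linalg.lstsq(np.c_[a,-b],o2-o1,rcond=None)[0]
        p,q=o1+a*x[0],o2+b*x[1]; out.append(np.r_[(p+q)/2,np.linalg.norm(p-q)])
    return np.array(out)
def proj(c,P):
    k,d=K(c);Ti=np.linalg.inv(c["T"]); 
    return cv2.projectPoints(np.array(P,float).reshape(-1,1,3),cv2.Rodrigues(Ti[:3,:3])[0],Ti[:3,3],k,d)[0][:,0]
E
python3 - <<'E'
from h import *
for n in("scene","side","wrist"):
    c=cam(n); cv2.imwrite(f"pics/{n}0.png",c["image"]); print(n,c["f"],c["cx"],c["cy"],c["k1"],c["T"].round(3).tolist())
    if n=="wrist": print(np.array(c["hand_eye"]).round(3).tolist())
s=status.read_state(); print(s)
E
```

```text
scene 382.2638551254845 323.80715986570135 198.16505263590625 -0.04247729916919683 [[-0.315, 0.418, -0.852, 1.541], [0.949, 0.137, -0.284, 0.329], [-0.002, -0.898, -0.44, 0.594], [0.0, 0.0, 0.0, 1.0]]
side 378.49198603674716 311.78826965546415 202.75815950005435 -0.07313202130484288 [[0.977, -0.123, 0.176, 0.364], [-0.214, -0.49, 0.845, -0.876], [-0.018, -0.863, -0.505, 0.612], [0.0, 0.0, 0.0, 1.0]]
wrist 306.6767430354419 319.7856034093827 198.68772308492035 -0.05508336344144319 [[1.0, -0.0, -0.002, 0.6], [-0.001, -0.971, -0.238, 0.065], [-0.002, 0.238, -0.971, 0.384], [0.0, 0.0, 0.0, 1.0]]
[[-0.001, -0.971, -0.238, 0.065], [1.0, -0.001, -0.0, 0.0], [0.0, -0.238, 0.971, -0.149], [0.0, 0.0, 0.0, 1.0]]
{'t': 0.15, 'q': array([-8.54124936e-02,  1.31025730e-01,  1.48902794e+00,  1.57725669e-05,
        1.52296650e+00, -8.54357325e-02]), 'dq': array([-6.50192534e-04, -2.02949053e-03, -3.17196368e-03, -9.94707251e-05,
       -4.60201674e-04,  1.24624721e-03]), 'joint_torque': array([ 8.59073725e-05, -5.60473788e+01, -4.92333663e+01,  7.68201635e-02,
        3.05504061e-02, -1.41810942e-04]), 'tool_pos': array([5.99595030e-01, 5.52196243e-05, 2.34806314e-01]), 'orientation': array([-2.22063706e+00, -2.22068696e+00,  1.42508307e-03]), 'force': array([0.1572307 , 0.17632223, 0.83580499]), 'wrist_torque': array([ 0.01792973, -0.02760595,  0.03870709]), 'gripper_force': 0.0, 'opening': 0.09291178012631032}
```

View pics/scene0.png

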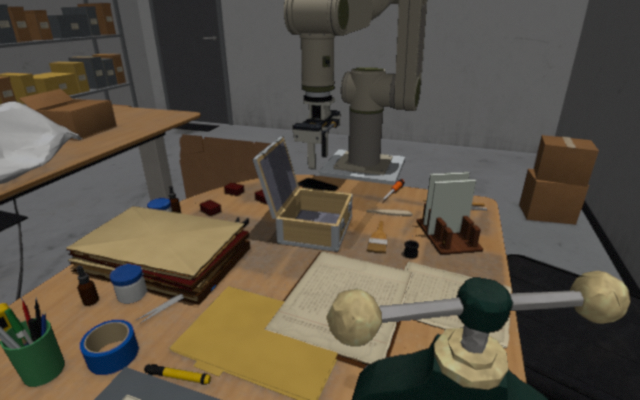

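View pics/side0.png

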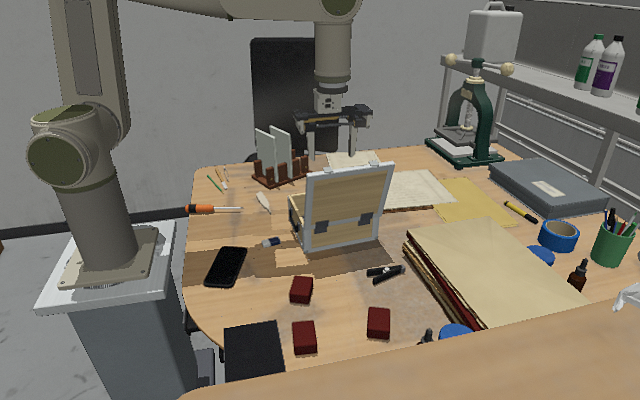

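View pics/wrist0.png

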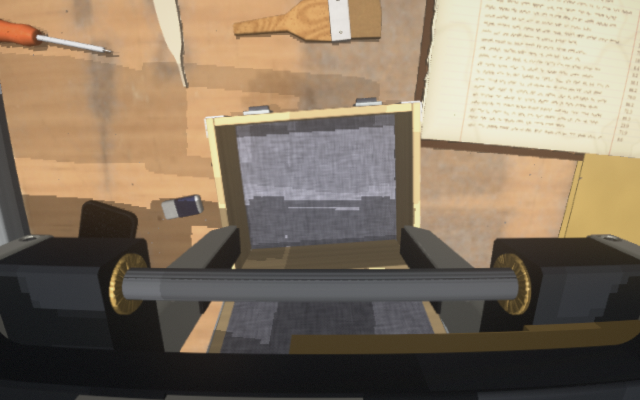

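The wrist view shows the empty case (+y rim from about (207,119) to (420,102)), with brush, bone folder and eraser all present. The side view shows three red weights at (301,289), (305,337) and (378,322). Two boards stand in the rack near (272,145).

```bash
python3 - <<'E'
from h import *
sc=cam("scene");si=cam("side");w=cam("wrist")
import pickle;pickle.dump((sc,si,w),open("v0.pkl","wb"))
print("case rim wrist@.084",plane(w,[(207,119),(420,102)],.084).round(4).tolist())
hsv=cv2.cvtColor(si["image"],cv2.COLOR_BGR2HSV)
m=(((hsv[...,0]<8)|(hsv[...,0]>172))&(hsv[...,1]>130)).astype(np.uint8)*255
cs,_=cv2.findContours(m,0,2)
for k in cs:
    if cv2.contourArea(k)>150:
        x,y,a,b=cv2.boundingRect(k); print("red",x,y,a,b,plane(si,[(x+a/2,y+b*.35)],.03).round(3))
print("eraser,brush,folder",plane(w,[(180,207),(307,18),(175,50)],.008).round(3).tolist())
a=cv2.resize(sc["image"][130:270,230:500],None,fx=2.96,fy=2.96,interpolation=2)[:300]
a=cv2.resize(sc["image"][165:255,410:500],(400,400),interpolation=2)
b=cv2.resize(si["image"][115:205,240:330],(400,400),interpolation=2)
c=cv2.resize(sc["image"][130:260,240:370],(400,200*2),interpolation=2)
cv2.imwrite("pics/c1.png",np.hstack([a,b]))
E
```

```text
case rim wrist@.084 [[0.4918, 0.0706, 0.084], [0.6947, 0.086, 0.084]]
red 292 321 25 34 [[ 0.447 -0.384  0.03 ]]
red 367 307 23 33 [[ 0.598 -0.383  0.03 ]]
red 289 276 24 28 [[ 0.465 -0.252  0.03 ]]
red 407 235 77 97 [[ 0.805 -0.278  0.03 ]]
eraser,brush,folder [[0.42, -0.038, 0.008], [0.586, 0.182, 0.008], [0.432, 0.151, 0.008]]
```

View pics/c1.png

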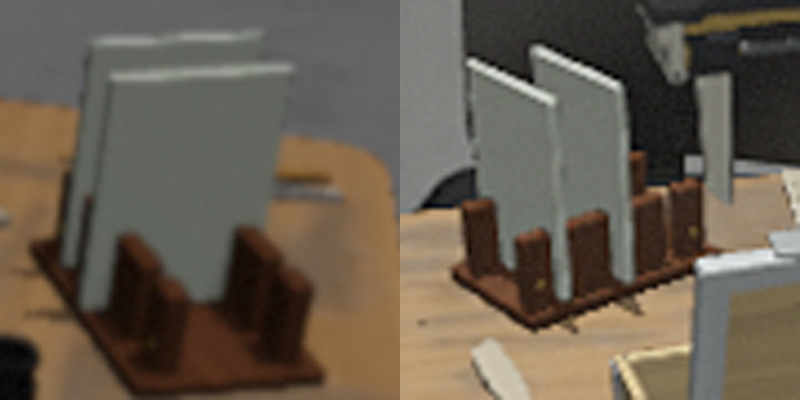

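The crop shows two boards in slots 1 and 2, with slot 3 (farthest from the robot) empty. I can read their top corners in both views.

```bash
python3 - <<'E'
from h import *
import pickle;sc,si,w=pickle.load(open("v0.pkl","rb"))
S=[(434.3,182.6),(475.7,180.3),(430.7,174),(469,172.9)]
D=[(290,134.1),(269.9,125.6),(274.9,138),(255.1,129)]
print(tri(sc,S,si,D).round(4)); print(plane(si,D,.177).round(4)); print(plane(sc,S,.177).round(4))
E
```

```text
[[0.543  0.3149 0.1751 0.0025]
 [0.4885 0.4237 0.1742 0.0021]
 [0.489  0.3    0.1747 0.0029]
 [0.4341 0.4066 0.1727 0.0017]]
[[0.5422 0.3131 0.177 ]
 [0.4876 0.4184 0.177 ]
 [0.4885 0.29   0.177 ]
 [0.4333 0.3965 0.177 ]]
[[0.5505 0.3145 0.177 ]
 [0.4983 0.4225 0.177 ]
 [0.4911 0.3006 0.177 ]
 [0.4476 0.4054 0.177 ]]
```

{"name": "servo_tool", "arguments": {"plan": "0 0 -0.04 0; 0 0 -0.08 0; -0.03 -0.03 -0.105 0; -0.07 -0.06 -0.105 0; -0.11 -0.08 -0.105 0; -0.15 -0.08 -0.105 0; -0.19 -0.08 -0.105 0; -0.23 -0.08 -0.105 0; -0.27 -0.08 -0.105 0; -0.31 -0.08 -0.105 0; -0.35 -0.08 -0.105 0; -0.35 -0.08 -0.105 0"}}

```text
t: 1.3
tool_pos: [0.5182, -0.356, 0.339]
orientation: [-2.226, -2.215, 0.003]
force: [1.0, 0.0, 0.2]
opening: 0.0926
gripper_force: 0.0
```

```bash
cat >> h.py <<'E'
def red(c,z=.03,amin=300):
    hsv=cv2.cvtColor(c["image"],cv2.COLOR_BGR2HSV)
    m=(((hsv[...,0]<8)|(hsv[...,0]>172))&(hsv[...,1]>130)).astype(np.uint8)*255
    for k in cv2.findContours(m,0,2)[0]:
        if cv2.contourArea(k)<amin: continue
        M=cv2.moments(k);uv=(M['m10']/M['m00'],M['m01']/M['m00'])
        P=plane(c,k[:,0],z)[:,:2]; r=cv2.minAreaRect((P*1000).astype(np.float32))
        print("red px",np.round(uv),"rect c",np.round(r[0],1),"size",np.round(r[1],1),"ang",round(r[2],1))
E
python3 - <<'E'
from h import *
c=cam("wrist");red(c); cv2.imwrite("pics/w1.png",c["image"])
E
```

```text
red px [269. 184.] rect c [ 445.6 -381.2] size [54.7 42.2] ang 83.7
red px [373. 179.] rect c [ 598.6 -377. ] size [54.7 42.3] ang 66.6
red px [478. 230.] rect c [ 769.3 -422.8] size [ 15.1 196.6] ang 1.2
red px [283.  93.] rect c [ 465.6 -247.2] size [58.8 41.8] ang 68.0
red px [530.  17.] rect c [ 822.1 -142.4] size [10.7 86.9] ang 89.2
```

View pics/w1.png

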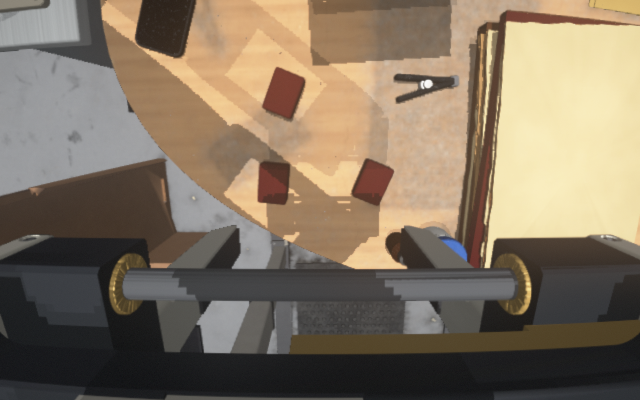

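The wrist view shows the three weights at (269,184), (373,179) and (283,93), and the clamp at (425,85). I'll take the weight at (0.446,-0.381) across its long side first.

{"name": "servo_tool", "arguments": {"plan": "-0.003 -0.01 0.02 -7; -0.007 -0.02 0.04 -14; -0.01 -0.03 0.06 -21; -0.013 -0.04 0.08 -28; -0.016 -0.05 0.1 -35; -0.02 -0.06 0.12 -42; -0.024 -0.07 0.14 -49; -0.028 -0.074 0.16 -56; -0.031 -0.074 0.18 -63; -0.031 -0.074 0.2 -70; -0.031 -0.074 0.22 -77; -0.031 -0.074 0.24 -83.7", "grip": -1, "grip_force": 50}}

```text
t: 2.35
tool_pos: [0.4464, -0.3799, 0.1001]
orientation: [0.162, 3.137, 0.0]
force: [0.3, 0.8, -1.2]
opening: 0.0931
gripper_force: 0.0
```

{"name": "servo_tool", "arguments": {"plan": "0 0 0.02 0; 0 0 0.04 0; 0 0 0.06 0; 0 0 0.074 0; 0 0 0.074 0; 0 0 0.074 0"}}

```text
t: 2.85
tool_pos: [0.4458, -0.3799, 0.0262]
orientation: [-0.172, -3.136, -0.002]
force: [-0.2, 0.2, 1.2]
opening: 0.0934
gripper_force: 0.0
```

{"name": "servo_tool", "arguments": {"plan": "0 0 0 0; 0 0 0 0; 0 0 0 0; 0 0 0 0; 0 0 0 0; 0 0 0 0", "grip": 1}}

```text
t: 3.35
tool_pos: [0.4464, -0.3809, 0.0273]
orientation: [0.173, 3.136, 0.0]
force: [-0.2, 2.5, 4.6]
opening: 0.0619
gripper_force: 50.0
```

{"name": "servo_tool", "arguments": {"plan": "0 0 -0.02 0; 0 0 -0.06 0; 0 0 -0.10 0; 0 0 -0.14 0; 0 0 -0.18 0; 0 0 -0.22 0; 0 0 -0.26 0; 0 0 -0.3 0; 0 0 -0.32 0; 0 0 -0.32 0"}}

```text
t: 4.18
tool_pos: [0.4471, -0.3822, 0.3524]
orientation: [0.172, 3.131, -0.009]
force: [-0.5, -0.7, -6.6]
opening: 0.0618
gripper_force: 50.0
```

{"name": "servo_tool", "arguments": {"plan": "-0.004 0.02 0 -2; -0.008 0.06 0 -5; -0.012 0.1 0 -8; -0.016 0.14 0 -10.7; -0.02 0.18 0 -10.7; -0.024 0.22 0 -10.7; -0.028 0.26 0 -10.7; -0.032 0.3 0 -10.7; -0.036 0.34 0 -10.7; -0.04 0.37 0 -10.7; -0.044 0.389 0 -10.7; -0.044 0.389 0 -10.7"}}

```text
t: 5.18
tool_pos: [0.5318, 0.005, 0.3424]
orientation: [0.127, -3.134, -0.004]
force: [-0.5, -0.4, -6.6]
opening: 0.062
gripper_force: 50.0
```

```bash
python3 - <<'E'
from h import *
import pickle
c=cam("wrist");pickle.dump(c,open("v2.pkl","wb"));print(status.read_state()["tool_pos"],status.read_state()["orientation"])
cv2.imwrite("pics/w2.png",c["image"])
E
```

```text
[0.53153021 0.00294752 0.34258365] [ 1.25843344e-01 -3.13334998e+00 -1.56580203e-03]
```

View pics/w2.png

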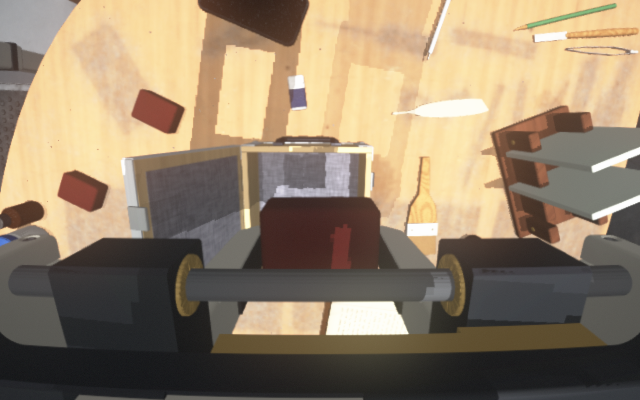

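The view shows the case's -x rim from about (241,147) to (373,147), the open lid to the left, the eraser at (297,92), the folder at (450,107) and the brush at (424,210).

```bash
python3 - <<'E'
from h import *
import pickle
c=pickle.load(open("v2.pkl","rb"));w=pickle.load(open("v0.pkl","rb"))[2];si=pickle.load(open("v0.pkl","rb"))[1]
print(plane(c,[(373,146.5),(241,147)],.084).round(4).tolist())
print(tri(c,[(373,146.5)],w,[(207,119)]).round(4))
for z in(.084,): 
  for ctr,yaw in(((.600,-.008),.076),):
    Rm=np.array([[np.cos(yaw),-np.sin(yaw)],[np.sin(yaw),np.cos(yaw)]])
    for n,sx,sy in(("out",.103,.087),("in",.095,.079)):
        P=[np.r_[np.array(ctr)+Rm@[a*sx,b*sy],z] for a,b in((-1,-1),(-1,1),(1,1),(1,-1))]
        print(n,proj(c,P).round(1).tolist(),proj(w,P).round(1).tolist())
def crop(i,x0,y0,x1,y1): return cv2.resize(i["image"][y0:y1,x0:x1],(400,300),interpolation=2)
cv2.imwrite("pics/c2.png",np.vstack([np.hstack([crop(c,220,130,300,190),crop(c,320,130,400,190)]),np.hstack([crop(w,190,90,270,150),crop(w,360,80,440,140)])]))
E
```

```text
[[0.4888, 0.0726, 0.084], [0.5033, -0.101, 0.084]]
[[0.4896 0.072  0.0796 0.0029]]
out [[239.8, 147.4], [371.6, 147.8], [365.3, 288.6], [247.9, 288.1]] [[232.0, 282.8], [205.9, 118.7], [421.4, 101.4], [421.3, 269.6]]
in [[246.1, 153.4], [365.3, 153.9], [360.1, 283.7], [253.0, 283.3]] [[238.1, 275.7], [215.3, 126.4], [413.2, 110.7], [413.9, 263.4]]
```

View pics/c2.png

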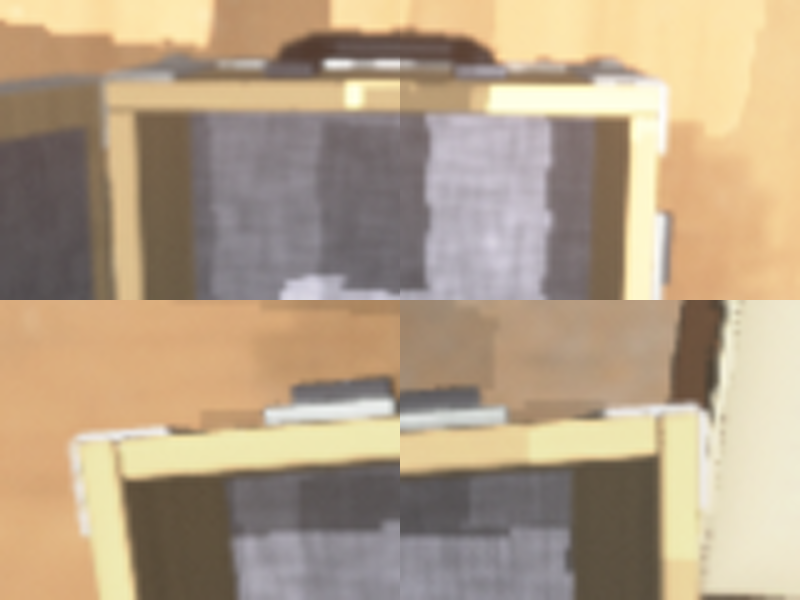

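{"name": "servo_tool", "arguments": {"plan": "0 0 0.03 0; 0 0 0.07 0; 0 0 0.11 0; 0 0 0.15 0; 0 0 0.18 0; 0 0 0.21 0; 0 0 0.24 0; 0 0 0.26 0; 0 0 0.275 0; 0 0 0.29 0; 0 0 0.295 0; 0 0 0.295 0"}}

```text
t: 6.23
tool_pos: [0.5292, 0.0002, 0.0481]
orientation: [0.119, -3.133, -0.001]
force: [0.1, -0.9, -8.1]
opening: 0.062
gripper_force: 50.0
```

{"name": "servo_tool", "arguments": {"plan": "0 0 0.004 0; 0 0 0.008 0; 0 0 0.012 0; 0 0 0.014 0; 0 0 0.014 0; 0 0 0.014 0"}}

```text
t: 6.73
tool_pos: [0.5326, 0.0009, 0.0378]
orientation: [-0.121, 3.139, -0.0]
force: [0.3, -0.5, -7.7]
opening: 0.0622
gripper_force: 50.0
```

{"name": "servo_tool", "arguments": {"plan": "0 0 0.001 0; 0 0 0.002 0; 0 0 0.002 0; 0 0 0.002 0"}}

```text
t: 7.07
tool_pos: [0.5329, 0.0009, 0.0373]
orientation: [-0.121, 3.139, -0.0]
force: [-7.1, 0.2, 6.6]
opening: 0.0619
gripper_force: 50.0
```

{"name": "servo_tool", "arguments": {"plan": "0 0 0 0; 0 0 0 0; 0 0 -0.02 0; 0 0 -0.06 0; 0 0 -0.1 0; 0 0 -0.14 0; 0 0 -0.18 0; 0 0 -0.22 0; 0 0 -0.26 0; 0 0 -0.29 0; 0 0 -0.3 0", "grip": -0.6}}

```text
t: 7.98
tool_pos: [0.5346, 0.0007, 0.3432]
orientation: [-0.12, 3.128, -0.002]
force: [0.4, -0.8, -0.1]
opening: 0.0746
gripper_force: 0.0
```

{"name": "servo_tool", "arguments": {"plan": "0.008 -0.02 0 7; 0.016 -0.045 0 14; 0.024 -0.07 0 21; 0.032 -0.095 0 28; 0.04 -0.12 0 35; 0.048 -0.145 0 42; 0.056 -0.17 0 49; 0.064 -0.19 0 56; 0.072 -0.21 0 63; 0.08 -0.23 0 70; 0.085 -0.2424 0 77; 0.085 -0.2424 0 84", "grip": -1}}

```text
t: 8.98
tool_pos: [0.4655, -0.2499, 0.3353]
orientation: [2.021, 2.404, -0.001]
force: [-0.1, 0.3, -0.0]
opening: 0.0931
gripper_force: 0.0
```

{"name": "servo_tool", "arguments": {"plan": "0 0 0.03 7; 0 0 0.07 14; 0 0 0.11 21; 0 0 0.15 28; 0 0 0.18 32.4; 0 0 0.18 32.4; 0 0 0.18 32.4"}}

```text
t: 9.57
tool_pos: [0.4652, -0.2466, 0.1543]
orientation: [-2.599, -1.758, 0.002]
force: [0.3, 0.6, 0.8]
opening: 0.0929
gripper_force: 0.0
```

```bash
python3 - <<'E'
from h import *
s=status.read_state();print(s["tool_pos"],s["orientation"]); c=cam("wrist");red(c)
E
```

```text
[ 0.46518053 -0.2466355   0.15431766] [-2.59921118e+00 -1.75836759e+00  2.25845503e-03]
red px [483. 254.] rect c [ 591.9 -358.4] size [28.5 16.6] ang 67.9
red px [320. 184.] rect c [ 469.2 -236.8] size [39.9 42.3] ang 68.1
```

{"name": "servo_tool", "arguments": {"plan": "0 0 0.03 0; 0 0 0.06 0; 0 0 0.09 0; 0 0 0.115 0; 0 0 0.128 0; 0 0 0.128 0; 0 0 0.128 0"}}

```text
t: 10.2
tool_pos: [0.4679, -0.2484, 0.03]
orientation: [2.601, 1.757, 0.002]
force: [0.3, 0.8, 0.2]
opening: 0.0931
gripper_force: 0.0
```

{"name": "servo_tool", "arguments": {"plan": "0 0 0 0; 0 0 0 0; 0 0 0 0; 0 0 0 0; 0 0 0 0; 0 0 0 0; 0 0 0 0", "grip": 1}}

```text
t: 10.78
tool_pos: [0.4663, -0.2473, 0.0277]
orientation: [-2.604, -1.757, 0.0]
force: [0.5, 0.2, -0.3]
opening: 0.0507
gripper_force: 0.0
```

{"name": "servo_tool", "arguments": {"plan": "0 0 -0.02 0; 0 0 -0.06 0; 0 0 -0.10 0; 0 0 -0.14 0; 0 0 -0.18 0; 0 0 -0.22 0; 0 0 -0.26 0; 0 0 -0.3 0; 0 0 -0.32 0; 0 0 -0.32 0"}}

```text
t: 11.62
tool_pos: [0.4675, -0.2482, 0.3528]
orientation: [2.599, 1.753, 0.004]
force: [-0.6, -0.4, -7.0]
opening: 0.0446
gripper_force: 49.9
```

{"name": "servo_tool", "arguments": {"plan": "0.015 0.005 0 -3; 0.04 0.014 0 -6; 0.07 0.024 0 -10; 0.1 0.034 0 -14; 0.13 0.045 0 -18; 0.16 0.055 0 -22; 0.19 0.066 0 -26.2; 0.215 0.075 0 -26.2; 0.24 0.083 0 -26.2; 0.256 0.089 0 -26.2; 0.2634 0.0917 0 -26.2; 0.2634 0.0917 0 -26.2"}}

```text
t: 12.62
tool_pos: [0.6497, -0.0358, 0.3429]
orientation: [-2.132, -2.3, 0.005]
force: [0.0, -0.8, -8.6]
opening: 0.0446
gripper_force: 49.9
```

{"name": "servo_tool", "arguments": {"plan": "0 0 0.03 0; 0 0 0.07 0; 0 0 0.11 0; 0 0 0.15 0; 0 0 0.18 0; 0 0 0.21 0; 0 0 0.23 0; 0 0 0.24 0; 0 0 0.25 0; 0 0 0.26 0; 0 0 0.265 0; 0 0 0.27 0"}}

```text
t: 13.62
tool_pos: [0.6506, -0.0378, 0.0782]
orientation: [2.138, 2.3, 0.001]
force: [0.3, -0.2, -9.0]
opening: 0.0445
gripper_force: 49.9
```

```bash
python3 - <<'E'
from h import *
s=status.read_state();print(s["tool_pos"],s["force"],s["opening"]); c=cam("side")
d=cam("wrist")
cv2.imwrite("pics/s3.png",np.hstack([cv2.resize(c["image"][60:260,240:440],(400,400),interpolation=2),d["image"][:,120:520]]))
E
```

```text
[ 0.65055069 -0.03778831  0.07819378] [ 0.29050576 -0.20092402 -8.96093684] 0.04454036680921341
```

View pics/s3.png

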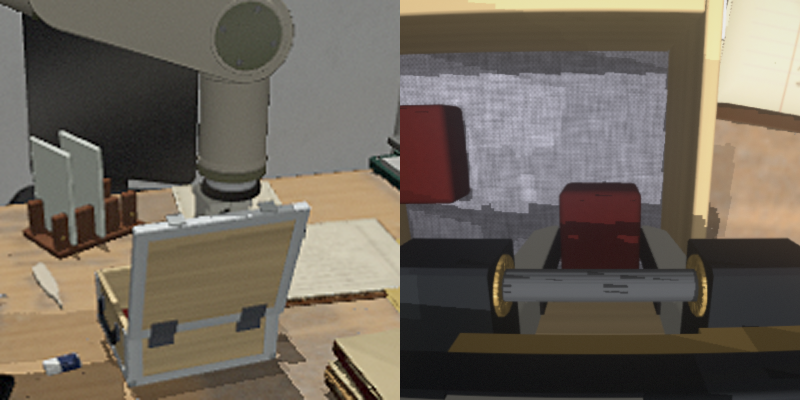

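The first weight sits at the -x end of the floor. The second is held level inside the case, clear of the +x wall.

{"name": "servo_tool", "arguments": {"plan": "0 0 0.01 0; 0 0 0.018 0; 0 0 0.022 0; 0 0 0.026 0; 0 0 0.026 0; 0 0 0.026 0"}}

```text
t: 14.22
tool_pos: [0.6499, -0.0375, 0.0515]
orientation: [-2.138, -2.301, 0.0]
force: [0.1, 0.7, -8.2]
opening: 0.0445
gripper_force: 49.9
```

{"name": "servo_tool", "arguments": {"plan": "0 0 0.004 0; 0 0 0.008 0; 0 0 0.008 0; 0 0 0.008 0"}}

```text
t: 14.55
tool_pos: [0.6515, -0.0377, 0.0491]
orientation: [2.136, 2.3, 0.002]
force: [-16.1, 1.4, 25.1]
opening: 0.0448
gripper_force: 50.0
```

{"name": "servo_tool", "arguments": {"plan": "0 0 0.002 0; 0 0 0.004 0; 0 0 0.004 0; 0 0 0.004 0"}}

```text
t: 14.88
tool_pos: [0.6516, -0.0378, 0.0489]
orientation: [2.136, 2.3, 0.002]
force: [-31.1, 1.7, 52.1]
opening: 0.0447
gripper_force: 50.1
```

{"name": "servo_tool", "arguments": {"plan": "0 0 -0.004 0; 0 0 -0.008 0; 0 0 -0.008 0; 0 0 -0.008 0"}}

```text
t: 15.22
tool_pos: [0.6511, -0.0376, 0.0491]
orientation: [2.137, 2.3, 0.002]
force: [-1.8, 0.6, 6.2]
opening: 0.0445
gripper_force: 50.0
```

{"name": "servo_tool", "arguments": {"plan": "0 0 0 0; 0 0 0 0; 0 0 0 0; 0 0 0 0; 0 0 -0.01 0; 0 0 -0.03 0; 0 0 -0.07 0; 0 0 -0.11 0; 0 0 -0.15 0; 0 0 -0.19 0; 0 0 -0.23 0; 0 0 -0.27 0", "grip": -0.12}}

```text
t: 16.22
tool_pos: [0.6495, -0.0375, 0.3206]
orientation: [2.138, 2.301, 0.001]
force: [1.6, -0.3, -0.0]
opening: 0.0522
gripper_force: 0.0
```

```bash
python3 - <<'E'
from h import *
s=status.read_state();print(s["tool_pos"],s["force"],s["opening"]); c=cam("wrist");red(c,.04); 
E
```

```text
[ 0.64953011 -0.03745316  0.32064966] [ 1.63192968 -0.27612398 -0.02603221] 0.05223190948333648
red px [233. 129.] rect c [528.8  11.9] size [38.6 33.8] ang 3.7
```

{"name": "servo_tool", "arguments": {"plan": "-0.02 -0.005 0 3; -0.055 -0.012 0 7; -0.09 -0.02 0 11; -0.125 -0.028 0 15; -0.16 -0.036 0 19; -0.195 -0.044 0 23; -0.23 -0.052 0 27.6; -0.265 -0.06 0 27.6; -0.3 -0.068 0 27.6; -0.325 -0.073 0 27.6; -0.335 -0.0756 0 27.6; -0.335 -0.0756 0 27.6", "grip": -1}}

```text
t: 17.27
tool_pos: [0.598, -0.3797, 0.3173]
orientation: [-2.628, -1.72, 0.001]
force: [0.0, 0.6, 0.2]
opening: 0.0932
gripper_force: 0.0
```

{"name": "servo_tool", "arguments": {"plan": "0 0 0.03 0; 0 0 0.07 0; 0 0 0.11 0; 0 0 0.15 0; 0 0 0.19 0; 0 0 0.22 0; 0 0 0.25 0; 0 0 0.275 0; 0 0 0.29 0; 0 0 0.29 0; 0 0 0.29 0; 0 0 0.29 0"}}

```text
t: 18.27
tool_pos: [0.6007, -0.3775, 0.0303]
orientation: [2.623, 1.724, 0.002]
force: [1.3, 0.3, 0.2]
opening: 0.0928
gripper_force: 0.0
```

{"name": "servo_tool", "arguments": {"plan": "0 0 0 0; 0 0 0 0; 0 0 0 0; 0 0 0 0; 0 0 0 0; 0 0 0 0; 0 0 0 0; 0 0 0 0; 0 0 0 0; 0 0 0 0; 0 0 0 0; 0 0 0 0", "grip": 1}}

```text
t: 19.27
tool_pos: [0.5991, -0.3772, 0.0276]
orientation: [2.626, 1.725, -0.0]
force: [0.5, -0.8, -0.7]
opening: 0.0452
gripper_force: 49.9
```

{"name": "servo_tool", "arguments": {"plan": "0 0 -0.02 0; 0 0 -0.06 0; 0 0 -0.10 0; 0 0 -0.14 0; 0 0 -0.18 0; 0 0 -0.22 0; 0 0 -0.26 0; 0 0 -0.3 0; 0 0 -0.32 0; 0 0 -0.32 0"}}

```text
t: 20.1
tool_pos: [0.6003, -0.378, 0.3546]
orientation: [2.618, 1.72, 0.005]
force: [1.3, -0.5, -4.0]
opening: 0.0451
gripper_force: 49.9
```

{"name": "servo_tool", "arguments": {"plan": "0.02 -0.006 0 -3; 0.055 -0.017 0 -7; 0.092 -0.028 0 -12; 0.13 -0.04 0 -17; 0.168 -0.051 0 -22; 0.206 -0.063 0 -27.6; 0.244 -0.075 0 -27.6; 0.282 -0.086 0 -27.6; 0.32 -0.098 0 -27.6; 0.355 -0.109 0 -27.6; 0.38 -0.116 0 -27.6; 0.394 -0.1207 0 -27.6"}}

```text
t: 21.1
tool_pos: [0.6437, 0.0363, 0.3434]
orientation: [-2.131, -2.301, 0.004]
force: [0.5, -0.7, -6.4]
opening: 0.0454
gripper_force: 49.9
```

{"name": "servo_tool", "arguments": {"plan": "0 0 0.01 0; 0 0 0.03 0; 0 0 0.07 0; 0 0 0.11 0; 0 0 0.15 0; 0 0 0.19 0; 0 0 0.22 0; 0 0 0.24 0; 0 0 0.26 0; 0 0 0.275 0; 0 0 0.285 0; 0 0 0.29 0"}}

```text
t: 22.1
tool_pos: [0.642, 0.0314, 0.0535]
orientation: [-2.137, -2.297, 0.006]
force: [-0.6, 0.5, -5.6]
opening: 0.0455
gripper_force: 49.9
```

{"name": "servo_tool", "arguments": {"plan": "0 0 0.004 0; 0 0 0.008 0; 0 0 0.012 0; 0 0 0.016 0; 0 0 0.018 0; 0 0 0.019 0; 0 0 0.019 0; 0 0 0.019 0"}}

```text
t: 22.77
tool_pos: [0.645, 0.0325, 0.0389]
orientation: [2.138, 2.301, 0.0]
force: [0.1, -0.1, -6.4]
opening: 0.0454
gripper_force: 49.9
```

{"name": "servo_tool", "arguments": {"plan": "0 0 0.001 0; 0 0 0.002 0; 0 0 0.002 0; 0 0 0.002 0"}}

```text
t: 23.1
tool_pos: [0.6452, 0.0324, 0.0375]
orientation: [2.138, 2.301, 0.001]
force: [-1.7, 0.4, 2.4]
opening: 0.0448
gripper_force: 49.9
```

{"name": "servo_tool", "arguments": {"plan": "0 0 0 0; 0 0 0 0; 0 0 0 0; 0 0 0 0; 0 0 -0.01 0; 0 0 -0.03 0; 0 0 -0.07 0; 0 0 -0.11 0; 0 0 -0.15 0; 0 0 -0.19 0; 0 0 -0.22 0; 0 0 -0.22 0", "grip": -0.12}}

```text
t: 24.1
tool_pos: [0.6483, 0.0323, 0.2675]
orientation: [2.131, 2.293, 0.015]
force: [0.4, -0.1, 0.4]
opening: 0.0519
gripper_force: 0.0
```

{"name": "servo_tool", "arguments": {"plan": "0 -0.02 0 0; 0 -0.05 0 0; 0 -0.08 0 0; 0 -0.11 0 0; 0 -0.11 0 0; 0 -0.11 0 0"}}

```text
t: 24.6
tool_pos: [0.5341, 0.0243, 0.2572]
orientation: [2.138, 2.301, 0.001]
force: [0.6, -0.4, 0.3]
opening: 0.052
gripper_force: 0.0
```

```bash
python3 - <<'E'
from h import *
s=status.read_state();print(s["tool_pos"],s["force"],s["opening"]); c=cam("wrist");red(c,.04);cv2.imwrite("pics/w4.png",c["image"]) 
E
```

```text
[0.53410746 0.02429819 0.25722455] [ 0.60012166 -0.36670624  0.3403468 ] 0.051982828179550356
red px [410. 229.] rect c [650.9 -36.7] size [40.  58.2] ang 4.4
red px [413. 184.] rect c [645.9  30.4] size [39.  55.8] ang 4.1
```

View pics/w4.png

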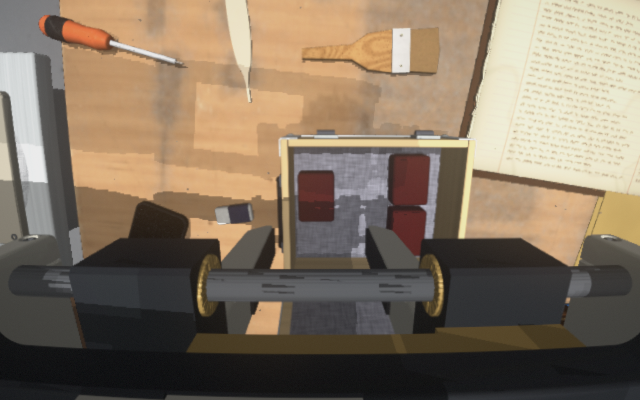

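All three weights stand on the case floor, one at the -x end (316,196) and two at the +x end (410,180) and (407,230). Next I'll look down on the rack.

{"name": "servo_tool", "arguments": {"plan": "0.015 0 -0.02 -3; 0.045 0 -0.04 -7; 0.08 0 -0.06 -12; 0.115 0 -0.07 -17; 0.15 0 -0.07 -22.4; 0.185 0 -0.07 -22.4; 0.22 -0.001 -0.07 -22.4; 0.25 -0.002 -0.07 -22.4; 0.275 -0.002 -0.07 -22.4; 0.2925 -0.002 -0.07 -22.4; 0.2925 -0.002 -0.07 -22.4; 0.2925 -0.002 -0.07 -22.4", "grip": -0.1}}

```text
t: 25.65
tool_pos: [0.5122, 0.3171, 0.3265]
orientation: [1.648, 2.674, -0.0]
force: [0.8, -0.4, -0.1]
opening: 0.0509
gripper_force: 0.0
```

```bash
python3 - <<'E'
from h import *
import pickle
s=status.read_state();print(s["tool_pos"],s["orientation"],s["opening"]); c=cam("wrist");pickle.dump(c,open("v5.pkl","wb"));cv2.imwrite("pics/w5.png",c["image"]) 
E
```

```text
[0.5122405  0.31705111 0.32645074] [ 1.64818564e+00  2.67433700e+00 -2.42996186e-04] 0.05089979645706736
```

View pics/w5.png

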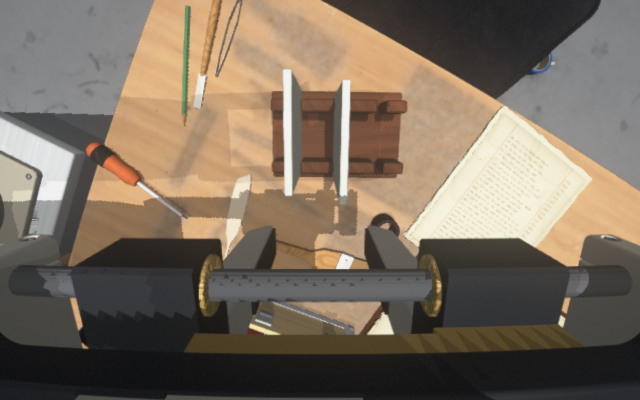

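The rack is in view: the top edges run from (287,70) to (289,195) for board 1 and from (346,80) to (344,195) for board 2. Slot 3 is empty.

```bash
python3 - <<'E'
from h import *
import pickle
c=pickle.load(open("v5.pkl","rb"))
m=(c["image"].min(2)>175).astype(np.uint8)*255; m[:,:270]=0;m[:,365:]=0;m[:60]=0;m[205:]=0
for k in cv2.findContours(m,0,2)[0]:
    if cv2.contourArea(k)<100: continue
    r=cv2.minAreaRect(k.astype(np.float32)); P=plane(c,k[:,0],.177)[:,:2]; q=cv2.minAreaRect((P*1000).astype(np.float32))
    print(r,"world",np.round(q[0],1),np.round(q[1],1),round(q[2],1), k[:,0].min(0),k[:,0].max(0))
E
```

```text
((344.64215087890625, 137.49114990234375), (8.071614265441895, 115.16242980957031), 1.4144232273101807) world [511.  372.8] [  7.5 109.1] 26.1 [340  80] [350 195]
((287.0, 132.0), (126.0, 8.0), 90.0) world [459.6 352.5] [  7.6 118.8] 25.5 [283  69] [291 195]
```

{"name": "servo_tool", "arguments": {"plan": "0.015 0.008 0.01 0.7; 0.035 0.017 0.03 0.7; 0.0521 0.0255 0.05 0.7; 0.0521 0.0255 0.07 0.7; 0.0521 0.0255 0.09 0.7; 0.0521 0.0255 0.11 0.7; 0.0521 0.0255 0.13 0.7; 0.0521 0.0255 0.15 0.7; 0.0521 0.0255 0.163 0.7; 0.0521 0.0255 0.163 0.7; 0.0521 0.0255 0.163 0.7"}}

```text
t: 26.62
tool_pos: [0.5113, 0.373, 0.1633]
orientation: [-1.668, -2.662, 0.002]
force: [0.8, 0.3, 0.4]
opening: 0.0511
gripper_force: 0.0
```

{"name": "servo_tool", "arguments": {"plan": "0 0 0 0; 0 0 0 0; 0 0 0 0; 0 0 0 0; 0 0 0 0; 0 0 0 0; 0 0 0 0; 0 0 0 0; 0 0 0 0; 0 0 0 0; 0 0 0 0; 0 0 0 0", "grip": 1, "grip_force": 30}}

```text
t: 27.62
tool_pos: [0.5111, 0.374, 0.1638]
orientation: [-1.667, -2.663, -0.0]
force: [-1.1, -0.7, 3.3]
opening: 0.0081
gripper_force: 30.0
```

{"name": "servo_tool", "arguments": {"plan": "0 0 -0.01 0; 0 0 -0.03 0; 0 0 -0.05 0; 0 0 -0.07 0; 0 0 -0.09 0; 0 0 -0.11 0; 0 0 -0.13 0; 0 0 -0.13 0"}}

```text
t: 28.28
tool_pos: [0.5127, 0.3748, 0.2995]
orientation: [1.665, 2.66, 0.011]
force: [0.6, -0.8, -0.3]
opening: 0.0076
gripper_force: 30.0
```

{"name": "servo_tool", "arguments": {"plan": "-0.017 -0.008 0 2; -0.045 -0.021 0 5; -0.08 -0.038 0 8; -0.115 -0.054 0 11; -0.15 -0.07 0 14; -0.185 -0.087 0 17; -0.22 -0.103 0 20; -0.255 -0.12 0 21.8; -0.29 -0.136 0 21.8; -0.32 -0.15 0 21.8; -0.34 -0.16 0 21.8; -0.3476 -0.1633 0 21.8"}}

```text
t: 29.28
tool_pos: [0.5155, -0.0133, 0.2925]
orientation: [-2.144, -2.296, 0.002]
force: [-0.4, 0.5, -2.0]
opening: 0.0075
gripper_force: 30.0
```

{"name": "servo_tool", "arguments": {"plan": "0 0 0 0; 0 0 0.01 0; 0 0 0.03 0; 0 0 0.05 0; 0 0 0.07 0; 0 0 0.08 0; 0 0 0.085 0; 0 0 0.088 0; 0 0 0.088 0; 0 0 0.088 0"}}

```text
t: 30.12
tool_pos: [0.5167, -0.0098, 0.2066]
orientation: [2.139, 2.299, 0.001]
force: [-0.4, 0.2, -0.2]
opening: 0.0078
gripper_force: 30.0
```

```bash
python3 - <<'E'
from h import *
s=status.read_state();print(s["tool_pos"],s["orientation"],s["opening"],s["force"]); a=cam("scene")
c=cam("wrist");cv2.imwrite("pics/w6.png",np.hstack([cv2.resize(a["image"][120:260,240:380],(400,400),interpolation=2),c["image"][:,120:520]])) 
E
```

```text
[ 0.51669379 -0.00980709  0.20664422] [2.13922693e+00 2.29911746e+00 1.48962308e-03] 0.007808340339801361 [-0.37455158  0.20025319 -0.19021049]
```

View pics/w6.png

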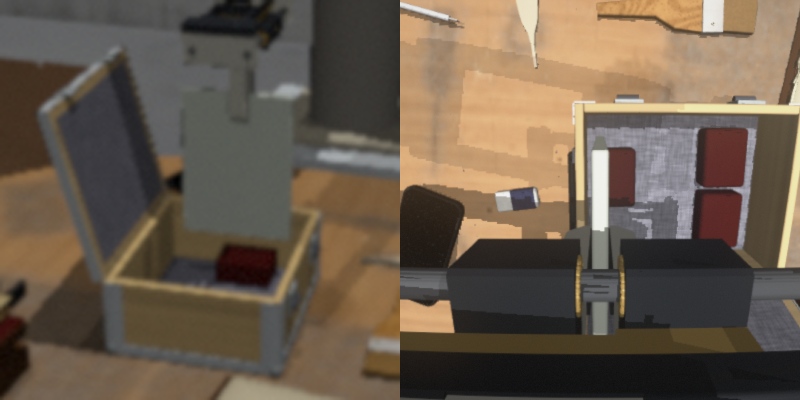

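The board hangs upright in the case with its lower edge near the -x wall, above weight 1.

{"name": "servo_tool", "arguments": {"plan": "0 0 0.004 0; 0 0 0.008 0; 0 0 0.011 0; 0 0 0.012 0; 0 0 0.012 0; 0 0 0.012 0"}}

```text
t: 30.72
tool_pos: [0.516, -0.0101, 0.1935]
orientation: [-2.14, -2.299, 0.0]
force: [0.1, 0.6, -1.4]
opening: 0.0082
gripper_force: 30.0
```

{"name": "servo_tool", "arguments": {"plan": "0 0 0.001 0; 0 0 0.002 0; 0 0 0.002 0; 0 0 0.002 0"}}

```text
t: 31.05
tool_pos: [0.5161, -0.0101, 0.1917]
orientation: [2.141, 2.299, 0.0]
force: [0.7, 0.3, -1.1]
opening: 0.0076
gripper_force: 30.0
```

{"name": "servo_tool", "arguments": {"plan": "0 0 0.001 0; 0 0 0.002 0; 0 0 0.002 0; 0 0 0.002 0"}}

```text
t: 31.38
tool_pos: [0.5167, -0.0102, 0.1916]
orientation: [2.139, 2.298, 0.002]
force: [-4.0, 0.3, 10.9]
opening: 0.0075
gripper_force: 30.0
```

{"name": "servo_tool", "arguments": {"plan": "0 0 0.001 0; 0 0 0.002 0; 0 0 0.002 0; 0 0 0.002 0"}}

```text
t: 31.72
tool_pos: [0.5177, -0.0103, 0.1916]
orientation: [2.138, 2.297, 0.004]
force: [-4.3, 0.0, 20.6]
opening: 0.0081
gripper_force: 30.1
```

{"name": "servo_tool", "arguments": {"plan": "0 0 -0.004 0; 0 0 -0.004 0; 0 0 -0.004 0; 0 0 -0.004 0; 0 0 -0.004 0; 0 0 -0.004 0; 0 0 -0.004 0; 0 0 -0.004 0", "grip": 0.14}}

```text
t: 32.38
tool_pos: [0.516, -0.0101, 0.1914]
orientation: [-2.14, -2.299, 0.0]
force: [1.0, 0.3, -0.3]
opening: 0.04
gripper_force: 0.0
```

{"name": "servo_tool", "arguments": {"plan": "0 0.008 0 0; 0 0.016 0 0; 0 0.024 0 0; 0 0.032 0.004 0; 0 0.04 0.01 0; 0 0.051 0.018 0; 0 0.06 0.024 0; 0 0.07 0.032 0; 0 0.079 0.039 0; 0 0.087 0.048 0; 0 0.094 0.058 0; 0 0.1 0.067 0"}}

```text
t: 33.38
tool_pos: [0.6226, -0.0031, 0.1314]
orientation: [2.133, 2.292, 0.013]
force: [9.5, 1.0, 37.4]
opening: 0.0464
gripper_force: 50.4
```

{"name": "servo_tool", "arguments": {"plan": "0 0.004 0.008 0; 0 0.008 0.016 0; 0 0.012 0.016 0; 0 0.016 0.016 0; 0 0.02 0.016 0; 0 0.025 0.016 0; 0 0.03 0.016 0; 0 0.036 0.016 0; 0 0.042 0.016 0; 0 0.048 0.016 0; 0 0.05 0.016 0; 0 0.05 0.016 0"}}

```text
t: 34.38
tool_pos: [0.6658, 0.0007, 0.1087]
orientation: [-2.139, -2.299, 0.003]
force: [-4.5, -0.5, 11.1]
opening: 0.0517
gripper_force: 33.3
```

{"name": "servo_tool", "arguments": {"plan": "0 0 -0.02 0; 0 0 -0.05 0; 0 -0.02 -0.09 0; 0 -0.05 -0.13 0; 0 -0.09 -0.17 0; 0 -0.13 -0.18 0; 0 -0.16 -0.18 0; 0 -0.18 -0.18 0; 0 -0.18 -0.18 0; 0 -0.18 -0.18 0"}}

```text
t: 35.22
tool_pos: [0.4861, -0.0123, 0.2892]
orientation: [2.14, 2.298, 0.002]
force: [0.1, -0.6, -0.9]
opening: 0.0399
gripper_force: 0.0
```

```bash
python3 - <<'E'
from h import *
s=status.read_state();print(s["tool_pos"],s["orientation"],s["opening"],s["force"]); a=cam("scene")
c=cam("wrist");cv2.imwrite("pics/w7.png",np.hstack([cv2.resize(a["image"][120:260,240:380],(400,400),interpolation=2),c["image"][:,180:580]])) 
E
```

```text
[ 0.48610642 -0.01230159  0.28924906] [2.13986278e+00 2.29794863e+00 1.83955738e-03] 0.03985157824266266 [ 0.08531594 -0.55362932 -0.92522285]
```

View pics/w7.png

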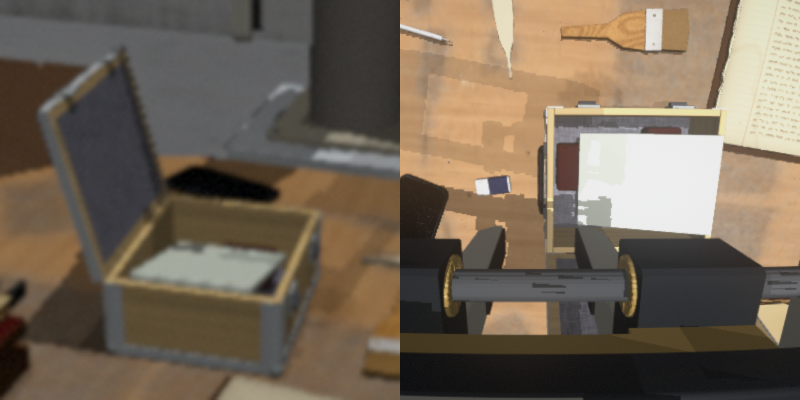

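The board now lies in the case, shifted towards the +x wall. Next I'll check its corner heights.

```bash
python3 - <<'E'
from h import *
a=cam("scene");c=cam("wrist")
print(tri(c,[(359,133),(502,137),(358,228)],a,[(339.5,207.5),(333.8,222.2),(296,204.7)]).round(4))
m=(c["image"].min(2)>140).astype(np.uint8)*255;m[:100]=0;m[260:]=0;m[:,:330]=0;m[:,520:]=0
yaw=.074;Rm=np.array([[np.cos(yaw),np.sin(yaw)],[-np.sin(yaw),np.cos(yaw)]])
for z in (.048,.06):
  P=plane(c,[(359,133),(502,137),(490,235),(358,228)],z)[:,:2]-[.599,-.007]
  print(z,(P@Rm.T).round(4).tolist(),np.linalg.norm(P[0]-P[1]),np.linalg.norm(P[1]-P[2]),np.linalg.norm(P[3]-P[2]),np.linalg.norm(P[0]-P[3]))
E
```

```text
[[ 0.5324  0.0448  0.0484  0.0014]
 [ 0.6896  0.0638  0.0865  0.0185]
 [ 0.5463 -0.0883  0.041   0.0138]]
0.048 [[-0.0627, 0.0573], [0.1205, 0.0533], [0.1217, -0.0789], [-0.0607, -0.0675]] 0.18324825892961968 0.13222646537341345 0.18272635658565617 0.12481262205995802
0.06 [[-0.0642, 0.0576], [0.1134, 0.0538], [0.1145, -0.0744], [-0.0622, -0.0633]] 0.17760432769568477 0.12815397332228612 0.1770984996159865 0.12096847172451584
```

The +x end rests on the +x rim at z about 0.087, while the -x end lies on the weight. I'll push that edge about 17 mm towards -x with closed fingers just above the rim.

{"name": "servo_tool", "arguments": {"plan": "-0.003 0.02 0 0; -0.006 0.06 0 0; -0.009 0.1 0 0; -0.012 0.14 0 0; -0.012 0.18 0 0; -0.012 0.215 0 0; -0.012 0.24 0 0; -0.012 0.248 0 0; -0.012 0.248 0.03 0; -0.012 0.248 0.07 0; -0.012 0.248 0.11 0; -0.012 0.248 0.14 0", "grip": 1}}

```text
t: 36.42
tool_pos: [0.7336, -0.0062, 0.1427]
orientation: [-2.138, -2.297, 0.005]
force: [-0.2, 0.7, -1.2]
opening: 0.0001
gripper_force: 0.0
```

{"name": "servo_tool", "arguments": {"plan": "0 0 0.02 0; 0 0 0.035 0; 0 0 0.044 0; 0 0 0.044 0; 0 0 0.044 0; 0 -0.005 0.044 0; 0 -0.01 0.044 0; 0 -0.015 0.044 0; 0 -0.02 0.044 0; 0 -0.025 0.044 0; 0 -0.03 0.044 0; 0 -0.0345 0.044 0"}}

```text
t: 37.42
tool_pos: [0.6995, -0.009, 0.105]
orientation: [2.14, 2.299, 0.001]
force: [-0.5, -0.4, -1.4]
opening: 0.0007
gripper_force: 0.0
```

{"name": "servo_tool", "arguments": {"plan": "0 0 0 0; 0 0 0 0; 0 0.01 0 0; 0 0.02 -0.02 0; 0 0.02 -0.06 0; 0 0 -0.1 0; 0 -0.04 -0.14 0; 0 -0.08 -0.18 0; 0 -0.12 -0.184 0; 0 -0.16 -0.184 0; 0 -0.19 -0.184 0; 0 -0.2135 -0.184 0"}}

```text
t: 38.42
tool_pos: [0.4855, -0.0243, 0.2898]
orientation: [2.139, 2.298, 0.002]
force: [-0.1, 0.4, 1.2]
opening: 0.0009
gripper_force: 0.0
```

```bash
python3 - <<'E'
from h import *
s=status.read_state();print(s["tool_pos"],s["opening"],s["force"])
c=cam("wrist");cv2.imwrite("pics/x8.png",c["image"])
g=cv2.cvtColor(c["image"],cv2.COLOR_BGR2HSV)
m=((g[...,1]<35)&(g[...,2]>165)).astype(np.uint8)*255;m[:105]=0;m[240:]=0;m[:,:325]=0;m[:,515:]=0
k=max(cv2.findContours(m,0,2)[0],key=cv2.contourArea);r=cv2.approxPolyDP(k,6,True)[:,0];print(r.tolist(),cv2.minAreaRect(k))
yaw=.074;Rm=np.array([[np.cos(yaw),np.sin(yaw)],[-np.sin(yaw),np.cos(yaw)]])
P=(plane(c,cv2.boxPoints(cv2.minAreaRect(k)),.048)[:,:2]-[.599,-.007])@Rm.T;print(P.round(4).tolist(),np.linalg.norm(P-np.roll(P,1,0),axis=1))
E
```

```text
[ 0.48546722 -0.0242946   0.28980177] 0.0008585483664897118 [-0.14659558  0.39268252  1.1651219 ]
[[353, 124], [353, 215], [472, 214], [481, 124]] ((416.49810791015625, 169.59996032714844), (129.5860137939453, 93.6401596069336), 1.0912162065505981)
[[-0.0725, -0.0621], [-0.0728, 0.0591], [0.0916, 0.0571], [0.104, -0.0666]] [0.17656612 0.12124967 0.16441694 0.12427727]
```

Board 2 (first taken) now lies flat: 164 x 121 mm at z 0.048, centre at case (0.009, -0.001). I'll fetch board 1 and topple it the other way, from the +x end.

{"name": "servo_tool", "arguments": {"plan": "0.017 0 0 -3; 0.05 0 0 -6; 0.085 0 0 -10; 0.12 0 0 -14; 0.155 0 0 -18; 0.19 0 0 -21.6; 0.225 0 0 -21.6; 0.26 0 0 -21.6; 0.295 0 0 -21.6; 0.33 0 0 -21.6; 0.36 0 0 -21.6; 0.3777 0 0 -21.6", "grip": -0.1}}

```text
t: 39.47
tool_pos: [0.4592, 0.3557, 0.2884]
orientation: [-1.669, -2.661, -0.001]
force: [0.2, -0.2, -0.7]
opening: 0.051
gripper_force: 0.0
```

{"name": "servo_tool", "arguments": {"plan": "0 0 0 0; 0 0 0 0; 0 0 0.02 0; 0 0 0.04 0; 0 0 0.06 0; 0 0 0.08 0; 0 0 0.1 0; 0 0 0.115 0; 0 0 0.125 0; 0 0 0.125 0; 0 0 0.125 0"}}

```text
t: 40.38
tool_pos: [0.4602, 0.3517, 0.1637]
orientation: [-1.673, -2.659, 0.001]
force: [0.2, -0.1, 1.1]
opening: 0.0511
gripper_force: 0.0
```

{"name": "servo_tool", "arguments": {"plan": "0 0 0 0; 0 0 0 0; 0 0 0 0; 0 0 0 0; 0 0 0 0; 0 0 0 0; 0 0 0 0; 0 0 0 0; 0 0 0 0; 0 0 0 0; 0 0 0 0; 0 0 0 0", "grip": 1, "grip_force": 30}}

```text
t: 41.38
tool_pos: [0.46, 0.3526, 0.1637]
orientation: [-1.672, -2.66, 0.0]
force: [0.1, -0.9, 1.5]
opening: 0.0076
gripper_force: 30.0
```

{"name": "servo_tool", "arguments": {"plan": "0 0 -0.01 0; 0 0 -0.03 0; 0 0 -0.05 0; 0 0 -0.07 0; 0 0 -0.09 0; 0 0 -0.11 0; 0 0 -0.13 0; 0 0 -0.13 0"}}

```text
t: 42.05
tool_pos: [0.4616, 0.3534, 0.2992]
orientation: [1.67, 2.657, 0.011]
force: [1.3, -0.0, -1.1]
opening: 0.0081
gripper_force: 30.0
```

{"name": "servo_tool", "arguments": {"plan": "-0.02 0.002 0 2; -0.055 0.006 0 5; -0.093 0.01 0 8; -0.131 0.014 0 11; -0.17 0.018 0 14; -0.21 0.022 0 17; -0.25 0.026 0 20; -0.288 0.031 0 21.6; -0.326 0.035 0 21.6; -0.362 0.039 0 21.6; -0.392 0.043 0 21.6; -0.4146 0.0453 0 21.6"}}

```text
t: 43.05
tool_pos: [0.6812, -0.0044, 0.2917]
orientation: [-2.142, -2.297, 0.002]
force: [0.1, 0.7, -1.4]
opening: 0.0075
gripper_force: 30.0
```

{"name": "servo_tool", "arguments": {"plan": "0 0 0 0; 0 0 0.01 0; 0 0 0.03 0; 0 0 0.05 0; 0 0 0.065 0; 0 0 0.075 0; 0 0 0.082 0; 0 0 0.086 0; 0 0 0.086 0; 0 0 0.086 0"}}

```text
t: 43.88
tool_pos: [0.6809, -0.0012, 0.2084]
orientation: [2.14, 2.299, 0.001]
force: [-0.1, -0.7, -1.5]
opening: 0.0075
gripper_force: 30.0
```

{"name": "servo_tool", "arguments": {"plan": "0 0 0.002 0; 0 0 0.004 0; 0 0 0.006 0; 0 0 0.006 0; 0 0 0.006 0"}}

```text
t: 44.3
tool_pos: [0.6806, -0.0015, 0.2015]
orientation: [-2.14, -2.299, 0.0]
force: [0.5, 0.2, -2.3]
opening: 0.0079
gripper_force: 30.0
```

{"name": "servo_tool", "arguments": {"plan": "0 0 0.001 0; 0 0 0.002 0; 0 0 0.002 0; 0 0 0.002 0"}}

```text
t: 44.63
tool_pos: [0.6807, -0.0014, 0.1997]
orientation: [2.14, 2.299, 0.0]
force: [-0.6, -0.5, -1.0]
opening: 0.0079
gripper_force: 30.0
```

{"name": "servo_tool", "arguments": {"plan": "0 0 0.001 0; 0 0 0.002 0; 0 0 0.002 0; 0 0 0.002 0"}}

```text
t: 44.97
tool_pos: [0.6811, -0.0014, 0.1996]
orientation: [2.14, 2.298, 0.002]
force: [-2.0, 0.8, 7.7]
opening: 0.0076
gripper_force: 30.0
```

{"name": "servo_tool", "arguments": {"plan": "0 0 -0.002 0; 0 0 -0.002 0; 0 0 -0.002 0; 0 0 -0.002 0; 0 0 -0.002 0; 0 0 -0.002 0; 0 0 -0.002 0; 0 0 -0.002 0", "grip": 0.14}}

```text
t: 45.63
tool_pos: [0.6806, -0.0014, 0.1995]
orientation: [-2.14, -2.299, 0.0]
force: [0.7, -0.3, 0.1]
opening: 0.0396
gripper_force: 0.0
```

{"name": "servo_tool", "arguments": {"plan": "0 -0.007 0 0; 0 -0.014 0 0; 0 -0.021 0 0; 0 -0.028 0 0; 0 -0.035 0 0; 0 -0.042 0 0; 0 -0.049 0 0; 0 -0.056 0 0; 0 -0.063 0 0; 0 -0.07 0.002 0; 0 -0.077 0.006 0; 0 -0.085 0.012 0"}}

```text
t: 46.63
tool_pos: [0.5955, -0.0076, 0.188]
orientation: [2.14, 2.299, 0.001]
force: [-2.6, -0.1, 0.8]
opening: 0.04
gripper_force: 0.6
```

{"name": "servo_tool", "arguments": {"plan": "0 -0.005 0.004 0; 0 -0.01 0.008 0; 0 -0.016 0.013 0; 0 -0.022 0.02 0; 0 -0.027 0.026 0; 0 -0.032 0.033 0; 0 -0.037 0.04 0; 0 -0.042 0.048 0; 0 -0.047 0.057 0; 0 -0.052 0.068 0; 0 -0.054 0.073 0; 0 -0.056 0.077 0"}}

```text
t: 47.63
tool_pos: [0.5392, -0.0115, 0.1093]
orientation: [-2.14, -2.299, 0.001]
force: [0.1, -0.0, 0.3]
opening: 0.0403
gripper_force: 0.0
```

{"name": "servo_tool", "arguments": {"plan": "0 0 0 0; 0 0 0 0; 0 0 -0.01 0; 0 0 -0.02 0; 0 0 -0.03 0; 0 0 -0.06 0; 0 0 -0.1 0; 0 0 -0.14 0; 0 -0.02 -0.18 0; 0 -0.04 -0.18 0; 0 -0.054 -0.18 0; 0 -0.054 -0.18 0"}}

```text
t: 48.63
tool_pos: [0.4856, -0.0155, 0.2941]
orientation: [2.138, 2.296, 0.004]
force: [0.3, -0.8, -0.5]
opening: 0.0398
gripper_force: 0.0
```

```bash
cat >> h.py <<'E'
def case(P): 
    y=.074;return (np.array(P)[:,:2]-[.599,-.007])@np.array([[np.cos(y),np.sin(y)],[-np.sin(y),np.cos(y)]]).T
E
python3 - <<'E'
from h import *
s=status.read_state();print(s["tool_pos"],s["opening"],s["force"])
c=cam("wrist");cv2.imwrite("pics/x9.png",c["image"])
g=cv2.cvtColor(c["image"],cv2.COLOR_BGR2HSV)
m=((g[...,1]<35)&(g[...,2]>165)).astype(np.uint8)*255;m[:105]=0;m[240:]=0;m[:,:325]=0;m[:,515:]=0
k=max(cv2.findContours(m,0,2)[0],key=cv2.contourArea);r=cv2.approxPolyDP(k,6,True)[:,0];print(r.tolist())
P=case(plane(c,r,.056));print(P.round(4).tolist(),np.linalg.norm(P-np.roll(P,1,0),axis=1))
E
```

```text
[ 0.48563442 -0.01554707  0.29412344] 0.039765116947904244 [ 0.33042109 -0.80468101 -0.46889545]
[[479, 131], [344, 128], [343, 219], [469, 219]]
[[0.0882, 0.0569], [-0.0822, 0.0599], [-0.0818, -0.0577], [0.0881, -0.0589]] [0.11583705 0.17045918 0.11761613 0.16983936]
```

View pics/x9.png

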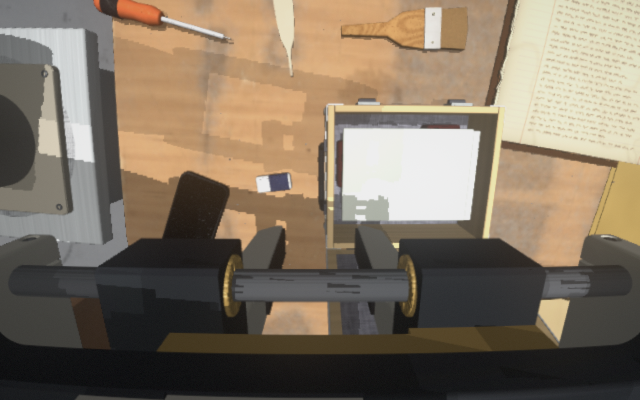

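```bash
python3 - <<'E'
from h import *
import pickle
c=cam("wrist");pickle.dump(c,open("v9.pkl","wb"));im=c["image"];g=cv2.cvtColor(im,cv2.COLOR_BGR2HSV)
for p in((230,60),(262,40),(250,160),(300,30),(400,45),(420,45)): print(p,g[p[1],p[0]],im[p[1],p[0]])
s=status.read_state();print(s["tool_pos"],s["orientation"])
E
```

```text
(230, 60) [ 15  98 183] [113 148 183]
(262, 40) [ 15 101 209] [126 168 209]
(250, 160) [ 15 112 193] [108 150 193]
(300, 30) [ 15 102 212] [127 169 212]
(400, 45) [ 15 116  90] [49 70 90]
(420, 45) [ 16 131 204] [ 99 156 204]
[ 0.4865539  -0.01539646  0.29207033] [2.13935326 2.29772313 0.00245927]
```

The boards lie flat and aligned in the case. The tools look undisturbed: eraser at (274,182), folder tip at (291,75), and brush from (341,30) to (467,29).

```bash
python3 - <<'E'
from h import *
import pickle
c=pickle.load(open("v9.pkl","rb"));v2=pickle.load(open("v2.pkl","rb"))
print("er",plane(c,[(257,178),(290,173),(291,187),(259,192)],.013)[:,:2].round(4).tolist())
print("brush",plane(c,[(341,30),(466,29),(388,29)],.010)[:,:2].round(4).tolist(), "v2 handle tip,ferrule",plane(v2,[(424,157),(422,235)],.01)[:,:2].round(4).tolist())
print("brush tri handle tip",tri(c,[(341,30)],v2,[(424,157)]).round(4))
print("folder v2",plane(v2,[(393,112),(487,104)],.008)[:,:2].round(4).tolist(),"now tip",plane(c,[(291,75),(283,1)],.008)[:,:2].round(4).tolist(),tri(c,[(291,75)],v2,[(393,112)]).round(4))
print("er tri",tri(c,[(274,182.5)],v2,[(297.5,92)]).round(4))
E
```

```text
er [[0.3994, -0.0313], [0.4458, -0.0209], [0.4482, -0.041], [0.4027, -0.0515]]
brush [[0.5021, 0.171], [0.6663, 0.1868], [0.5631, 0.1772]] v2 handle tip,ferrule [[0.5021, 0.1685], [0.6314, 0.1859]]
brush tri handle tip [[ 0.504   0.1798 -0.0218  0.0008]]
folder v2 [[0.438, 0.1109], [0.4124, 0.2557]] now tip [[0.4401, 0.1108], [0.4249, 0.2013]] [[4.385e-01 1.123e-01 3.000e-04 1.900e-03]]
er tri [[ 0.4218 -0.0372  0.006   0.0022]]
```

{"name": "servo_tool", "arguments": {"plan": "0.02 -0.005 0 -2; 0.05 -0.012 0 -4; 0.085 -0.02 0 -5.8; 0.12 -0.028 0 -5.8; 0.155 -0.036 0.02 -5.8; 0.185 -0.043 0.06 -5.8; 0.2026 -0.0464 0.1 -5.8; 0.2026 -0.0464 0.14 -5.8; 0.2026 -0.0464 0.18 -5.8; 0.2026 -0.0464 0.2 -5.8; 0.2026 -0.0464 0.22 -5.8; 0.2026 -0.0464 0.22 -5.8", "grip": -0.2}}

```text
t: 49.73
tool_pos: [0.4218, 0.1826, 0.0653]
orientation: [-2.018, -2.401, 0.012]
force: [-0.4, -0.2, -1.3]
opening: 0.0559
gripper_force: 0.0
```

{"name": "servo_tool", "arguments": {"plan": "0 0 0.015 0; 0 0 0.03 0; 0 0 0.042 0; 0 0 0.05 0; 0 0 0.05 0; 0 0 0.05 0; 0 0 0.05 0"}}

```text
t: 50.32
tool_pos: [0.4264, 0.1837, 0.0218]
orientation: [2.021, 2.404, 0.002]
force: [0.5, 0.4, 0.5]
opening: 0.0558
gripper_force: 0.0
```

{"name": "servo_tool", "arguments": {"plan": "0 0 0 0; 0 0 0 0; 0 0 0 0; 0 0 0 0; 0 0 0 0; 0 0 0 0; 0 0 0 0; 0 0 0 0; 0 0 0 0; 0 0 0 0", "grip": 1, "grip_force": 20}}

```text
t: 51.15
tool_pos: [0.4253, 0.1834, 0.0207]
orientation: [-2.021, -2.405, 0.0]
force: [-2.3, -0.3, 3.4]
opening: 0.0213
gripper_force: 20.0
```

{"name": "servo_tool", "arguments": {"plan": "0 0 -0.02 0; 0 0 -0.05 0; 0 0 -0.09 0; 0 0 -0.13 0; 0 0 -0.16 0; 0 0 -0.17 0"}}

```text
t: 51.65
tool_pos: [0.4279, 0.1842, 0.1964]
orientation: [2.019, 2.401, 0.011]
force: [-0.0, 0.6, -0.4]
opening: 0.0213
gripper_force: 20.0
```

{"name": "servo_tool", "arguments": {"plan": "-0.015 0.01 0 -7; -0.033 0.022 0 -14; -0.052 0.034 0 -21; -0.072 0.047 0 -28; -0.092 0.06 0 -35; -0.112 0.073 0 -42; -0.132 0.087 0 -49; -0.152 0.1 0 -56; -0.172 0.113 0 -63; -0.19 0.125 0 -70; -0.203 0.134 0 -77; -0.2097 0.1389 0 -84.2"}}

```text
t: 52.65
tool_pos: [0.5989, -0.001, 0.189]
orientation: [0.118, -3.138, 0.0]
force: [1.2, -0.0, 0.5]
opening: 0.0212
gripper_force: 20.0
```

{"name": "servo_tool", "arguments": {"plan": "0 0 0 0; 0 0 0.02 0; 0 0 0.05 0; 0 0 0.075 0; 0 0 0.095 0; 0 0 0.105 0; 0 0 0.111 0; 0 0 0.111 0; 0 0 0.111 0"}}

```text
t: 53.4
tool_pos: [0.5988, 0.0009, 0.0805]
orientation: [-0.11, 3.139, -0.0]
force: [-0.4, -0.4, 1.2]
opening: 0.0216
gripper_force: 20.0
```

{"name": "servo_tool", "arguments": {"plan": "0 0 0.002 0; 0 0 0.002 0; 0 0 0.002 0"}}

```text
t: 53.65
tool_pos: [0.5989, 0.0006, 0.0787]
orientation: [-0.111, 3.138, -0.0]
force: [0.9, -0.1, -0.5]
opening: 0.0212
gripper_force: 20.0
```

{"name": "servo_tool", "arguments": {"plan": "0 0 0 0; 0 0 0 0; 0 0 0 0; 0 0 -0.01 0; 0 0.01 -0.03 0; 0 0.02 -0.05 0; 0 0.03 -0.05 0; 0 0.037 -0.05 0", "grip": 0.3}}

```text
t: 54.32
tool_pos: [0.597, 0.0384, 0.1299]
orientation: [-0.111, 3.136, -0.0]
force: [0.1, -0.5, -0.6]
opening: 0.0325
gripper_force: 0.0
```

{"name": "servo_tool", "arguments": {"plan": "0 0 0 7; 0 0 0 14; 0 0 0 21; 0 0 0 28; 0 0 0 35; 0 0 0 42; 0 0 0 49; 0 0 0 56; 0 0 0 63; 0 0 0 70; 0 0 0 77; 0 0 0 84", "grip": 1}}

```text
t: 55.32
tool_pos: [0.5948, 0.0378, 0.1262]
orientation: [-2.024, -2.401, 0.002]
force: [-0.4, -0.8, 0.1]
opening: 0.0002
gripper_force: 0.0
```

{"name": "servo_tool", "arguments": {"plan": "0 0 0 6; 0 0 0.02 6; 0 0 0.04 6; 0 0 0.051 6; 0 0 0.051 6; 0 0 0.051 6"}}

```text
t: 55.82
tool_pos: [0.5948, 0.0378, 0.0754]
orientation: [-2.14, -2.298, 0.002]
force: [-0.4, -0.3, 0.3]
opening: 0.0004
gripper_force: 0.0
```

{"name": "servo_tool", "arguments": {"plan": "-0.007 0 0 0; -0.014 0 0 0; -0.021 0 0 0; -0.028 0 0 0; -0.035 0 0 0; -0.042 0 0 0; -0.049 0 0 0; -0.056 0 0 0; -0.063 0 0 0; -0.069 0 0 0; -0.069 0 0 0; -0.066 0 -0.01 0"}}

```text
t: 56.82
tool_pos: [0.5987, -0.0287, 0.0847]
orientation: [-2.141, -2.295, 0.004]
force: [-0.7, 0.7, 0.4]
opening: 0.0005
gripper_force: 0.0
```

{"name": "servo_tool", "arguments": {"plan": "0 -0.01 -0.03 0; 0 -0.04 -0.07 0; 0 -0.08 -0.11 0; 0 -0.11 -0.15 0; 0 -0.14 -0.18 0; 0 -0.15 -0.2 0; 0 -0.15 -0.2 0; 0 -0.15 -0.2 0"}}

```text
t: 57.48
tool_pos: [0.4514, -0.0388, 0.2918]
orientation: [2.136, 2.294, 0.007]
force: [0.7, 0.0, 0.1]
opening: 0.0004
gripper_force: 0.0
```

```bash
python3 - <<'E'
from h import *
s=status.read_state();print(s["tool_pos"],s["orientation"],s["opening"],s["force"])
c=cam("wrist");a=cam("scene");cv2.imwrite("pics/x10.png",np.hstack([cv2.resize(a["image"][120:260,240:380],(400,400),interpolation=2),c["image"][:,180:580]]))
import pickle;pickle.dump(c,open("v10.pkl","wb"))
E
```

```text
[ 0.45135104 -0.03878667  0.29184941] [2.13618692 2.29363916 0.00721333] 0.00041113110455405185 [0.65464107 0.03612672 0.09298847]
```

```bash
python3 - <<'E'
from h import *
import pickle
c=pickle.load(open("v10.pkl","rb"));im=c["image"];g=cv2.cvtColor(im,cv2.COLOR_BGR2HSV)
def px(x,y,z=.058):
    t=.074;P=np.array([[.599+x*np.cos(t)-y*np.sin(t),-.007+x*np.sin(t)+y*np.cos(t),z]]);return proj(c,P)[0]
for x in(-.06,-.03,0,.03,.06):
    r=[]
    for y in np.arange(.06,-.078,-.006):
        u,v=px(x,y).round().astype(int); r.append(f"{g[v,u,1]}/{g[v,u,2]}" if 0<=v<400 and 0<=u<640 else "-")
    print(x,px(x,-.05).round(),*r)
E
```

```text
-0.06 [387. 199.] 2/161 1/237 1/238 3/237 3/237 4/237 5/238 6/238 6/238 6/238 8/238 9/238 10/238 9/238 10/238 26/214 33/237 33/236 36/233 14/185 8/154 11/134 81/113
-0.03 [410. 198.] 7/212 1/237 0/237 1/238 1/238 0/238 0/238 0/238 0/238 1/239 0/238 0/238 0/238 0/238 0/238 1/238 36/237 36/237 37/237 36/236 5/153 26/126 78/115
0 [433. 198.] 4/194 1/237 0/237 0/237 1/238 1/238 0/238 0/238 0/238 0/238 0/238 0/238 0/238 0/238 0/238 0/238 17/227 36/237 36/236 38/236 39/233 25/133 73/116
0.03 [456. 198.] 37/139 0/236 1/237 1/237 0/237 0/238 0/237 0/238 1/238 0/238 0/238 0/238 1/239 0/238 0/238 0/238 0/238 0/237 38/236 38/236 37/233 24/137 68/116
0.06 [478. 198.] 12/143 0/235 0/236 0/236 0/236 0/237 1/237 0/237 0/237 1/238 0/237 0/237 1/238 0/237 0/237 0/237 0/237 0/237 1/237 8/231 23/190 38/127 70/116
```

The folder lies on the boards along the -y side, at y about -0.03 to -0.06. Now the eraser.

{"name": "servo_tool", "arguments": {"plan": "0.001 -0.005 0 -7; 0.002 -0.01 0 -14; 0.003 -0.015 0 -21; 0.004 -0.02 0 -28; 0.0044 -0.025 0 -35; 0.0044 -0.0271 0 -42; 0.0044 -0.0271 0.02 -49; 0.0044 -0.0271 0.04 -56; 0.0044 -0.0271 0.06 -63; 0.0044 -0.0271 0.08 -70; 0.0044 -0.0271 0.1 -77; 0.0044 -0.0271 0.12 -84", "grip": -0.2}}

```text
t: 58.58
tool_pos: [0.4224, -0.0357, 0.163]
orientation: [-0.043, -3.137, -0.002]
force: [0.0, 0.9, -0.1]
opening: 0.056
gripper_force: 0.0
```

{"name": "servo_tool", "arguments": {"plan": "0 0 0.02 -7; 0 0 0.04 -14.3; 0 0 0.07 -14.3; 0 0 0.1 -14.3; 0 0 0.125 -14.3; 0 0 0.14 -14.3; 0 0 0.145 -14.3; 0 0 0.145 -14.3; 0 0 0.145 -14.3"}}

```text
t: 59.33
tool_pos: [0.4219, -0.0358, 0.0197]
orientation: [0.338, -3.119, -0.002]
force: [0.3, 0.4, 1.2]
opening: 0.0558
gripper_force: 0.0
```

{"name": "servo_tool", "arguments": {"plan": "0 0 0 0; 0 0 0 0; 0 0 0 0; 0 0 0 0; 0 0 0 0; 0 0 0 0; 0 0 0 0; 0 0 0 0; 0 0 0 0; 0 0 0 0", "grip": 1, "grip_force": 10}}

```text
t: 60.17
tool_pos: [0.4235, -0.0364, 0.0218]
orientation: [-0.338, 3.123, -0.0]
force: [-0.4, -1.3, 0.8]
opening: 0.0246
gripper_force: 10.0
```

{"name": "servo_tool", "arguments": {"plan": "0 0 -0.03 0; 0 0 -0.07 0; 0 0 -0.11 0; 0 0 -0.15 0; -0.01 0 -0.17 3; -0.035 0.001 -0.17 6; -0.065 0.002 -0.17 8.3; -0.095 0.004 -0.17 8.3; -0.115 0.005 -0.17 8.3; -0.1233 0.005 -0.17 8.3; -0.1233 0.005 -0.17 8.3; -0.1233 0.005 -0.17 8.3"}}

```text
t: 61.17
tool_pos: [0.542, -0.0052, 0.1911]
orientation: [0.112, -3.138, -0.0]
force: [0.4, 0.0, -0.2]
opening: 0.0245
gripper_force: 10.0
```

{"name": "servo_tool", "arguments": {"plan": "0 0 0.02 0; 0 0 0.05 0; 0 0 0.075 0; 0 0 0.095 0; 0 0 0.106 0; 0 0 0.112 0; 0 0 0.112 0; 0 0 0.112 0"}}

```text
t: 61.83
tool_pos: [0.5431, -0.0053, 0.0808]
orientation: [-0.111, 3.138, -0.0]
force: [0.6, -0.6, -1.1]
opening: 0.0242
gripper_force: 10.0
```

{"name": "servo_tool", "arguments": {"plan": "0 0 0 0; 0 0 0 0; 0 0 0 0; 0 0 -0.01 0; 0 0 -0.03 0; 0 0 -0.07 0; 0 0 -0.11 0; 0 0 -0.14 0; 0 0 -0.17 0; 0 0 -0.18 0; 0 0 -0.18 0", "grip": 0.25}}

```text
t: 62.75
tool_pos: [0.5447, -0.0053, 0.2644]
orientation: [-0.111, 3.132, -0.002]
force: [-0.2, 0.3, -0.2]
opening: 0.0348
gripper_force: 0.0
```

```bash
python3 - <<'E'
from h import *
import pickle
s=status.read_state();print(s["tool_pos"],s["orientation"],s["opening"],s["force"])
c=cam("wrist");cv2.imwrite("pics/x11.png",c["image"]);pickle.dump(c,open("v11.pkl","wb"))
P=np.array([[.5021,.171,.01],[.584,.179,.01],[.6663,.1868,.01]]);print(proj(c,P).round(1))
a=cam("scene");pickle.dump(a,open("s11.pkl","wb"));print(proj(a,P).round(1))
s0=pickle.load(open("v0.pkl","rb"))[0]
x,y=proj(a,P)[1].round().astype(int);d=cv2.absdiff(a["image"],s0["image"]).max(2);print("brush change",d[y-14:y+15,x-22:x+23].mean(),d[y-14:y+15,x-22:x+23].max())
E
```

```text
[ 0.54466674 -0.00528479  0.26444332] [-1.11200256e-01  3.13217344e+00 -1.70815062e-03] 0.03477249459159677 [-0.22886642  0.2922948  -0.23110779]
[[455.6 150.4]
 [451.  210.3]
 [446.1 264.9]]
[[381.3 220. ]
 [378.7 233.5]
 [375.7 249. ]]
brush change 2.1134099616858237 19
```

```bash
python3 - <<'E'
from h import *
import pickle
c=pickle.load(open("v5.pkl","rb"));print("loupe",plane(c,[(385,222)],.03).round(3))
v=pickle.load(open("v9.pkl","rb"));g=cv2.cvtColor(v["image"],cv2.COLOR_BGR2HSV)
m=((g[...,1]>112)&(g[...,2]>60)).astype(np.uint8)*255
for u in(350,385,404,420,432,455):
    col=v["image"][0:60,u].astype(int);e=np.abs(np.diff(col,axis=0)).sum(1);j=np.argsort(e)[-4:];print(u,sorted(zip(j.tolist(),e[j].tolist())))
E
```

```text
loupe [[0.638 0.29  0.03 ]]
350 [(33, 101), (34, 104), (36, 124), (37, 123)]
385 [(34, 80), (35, 103), (37, 98), (38, 138)]
404 [(44, 98), (45, 117), (47, 75), (48, 110)]
420 [(46, 75), (47, 123), (49, 66), (50, 120)]
432 [(6, 146), (40, 140), (47, 171), (48, 192)]
455 [(6, 51), (47, 113), (49, 75), (52, 110)]
```

{"name": "servo_tool", "arguments": {"plan": "-0.01 0.02 0 -1.3; -0.025 0.05 0 -1.3; -0.042 0.085 0 -1.3; -0.06 0.12 0 -1.3; -0.075 0.155 0.02 -1.3; -0.0847 0.1814 0.05 -1.3; -0.0847 0.1814 0.09 -1.3; -0.0847 0.1814 0.13 -1.3; -0.0847 0.1814 0.17 -1.3; -0.0847 0.1814 0.2 -1.3; -0.0847 0.1814 0.22 -1.3; -0.0847 0.1814 0.23 -1.3", "grip": -1}}

```text
t: 63.85
tool_pos: [0.609, 0.1808, 0.022]
orientation: [0.147, -3.127, 0.003]
force: [0.1, -0.6, -0.9]
opening: 0.0931
gripper_force: 0.0
```

{"name": "servo_tool", "arguments": {"plan": "0 0 0.004 0; 0 0 0.008 0; 0 0 0.008 0; 0 0 0.008 0"}}

```text
t: 64.18
tool_pos: [0.6154, 0.182, 0.0232]
orientation: [-0.147, 3.136, 0.001]
force: [-0.2, 0.1, 0.9]
opening: 0.0929
gripper_force: 0.0
```

{"name": "servo_tool", "arguments": {"plan": "0 0 0 0; 0 0 0 0; 0 0 0 0; 0 0 0 0; 0 0 0 0; 0 0 0 0; 0 0 0 0; 0 0 0 0; 0 0 0 0; 0 0 0 0; 0 0 0 0; 0 0 0 0", "grip": 1, "grip_force": 15}}

```text
t: 65.18
tool_pos: [0.6144, 0.1819, 0.0217]
orientation: [0.147, -3.138, -0.0]
force: [-0.5, -0.3, 1.0]
opening: 0.0529
gripper_force: 15.0
```

{"name": "servo_tool", "arguments": {"plan": "0 0 -0.03 0; 0 0 -0.07 0; 0 0 -0.11 0; 0 -0.01 -0.14 1.3; 0.001 -0.03 -0.15 1.3; 0.002 -0.06 -0.15 1.3; 0.0024 -0.09 -0.15 1.3; 0.0024 -0.12 -0.15 1.3; 0.0024 -0.145 -0.15 1.3; 0.0024 -0.1594 -0.15 1.3; 0.0024 -0.1594 -0.15 1.3; 0.0024 -0.1594 -0.15 1.3"}}

```text
t: 66.18
tool_pos: [0.6268, 0.0226, 0.1714]
orientation: [0.109, -3.139, -0.001]
force: [-0.4, -0.4, -1.2]
opening: 0.0528
gripper_force: 15.0
```

{"name": "servo_tool", "arguments": {"plan": "0 0 0.02 0; 0 0 0.04 0; 0 0 0.06 0; 0 0 0.075 0; 0 0 0.085 0; 0 0 0.091 0; 0 0 0.091 0; 0 0 0.091 0"}}

```text
t: 66.85
tool_pos: [0.6271, 0.0235, 0.0811]
orientation: [-0.112, 3.139, 0.0]
force: [-0.5, 1.2, -0.5]
opening: 0.0526
gripper_force: 15.0
```

{"name": "servo_tool", "arguments": {"plan": "0 0 0 0; 0 0 0 0; 0 0 0 0; 0 0 -0.01 0; 0 0 -0.03 0; 0 0 -0.07 0; 0.02 0 -0.11 0; 0.05 0 -0.14 0; 0.09 0 -0.17 0; 0.13 0 -0.2 0; 0.14 0 -0.22 0; 0.14 0 -0.22 0", "grip": -0.22}}

```text
t: 67.85
tool_pos: [0.4865, 0.0127, 0.3099]
orientation: [-0.111, 3.128, -0.002]
force: [0.9, -0.8, 0.1]
opening: 0.0567
gripper_force: 0.0
```

```bash
python3 - <<'E'
from h import *
import pickle
s=status.read_state();print(s["tool_pos"],s["orientation"],s["opening"],s["force"])
c=cam("wrist");a=cam("scene");b=cam("side");cv2.imwrite("pics/x12.png",np.vstack([np.hstack([cv2.resize(a["image"][120:260,240:380],(400,300),interpolation=2),cv2.resize(b["image"][150:270,270:430],(400,300),interpolation=2)]),np.hstack([c["image"][0:300,120:520],a["image"][100:400,100:500]])]))
pickle.dump((a,b,c),open("v12.pkl","wb"))
E
```

```text
[0.48648488 0.01267873 0.30994631] [-1.10636113e-01  3.12816551e+00 -2.40376356e-03] 0.056691420232443335 [ 0.91973886 -0.76870953  0.12422266]
```

View pics/x12.png

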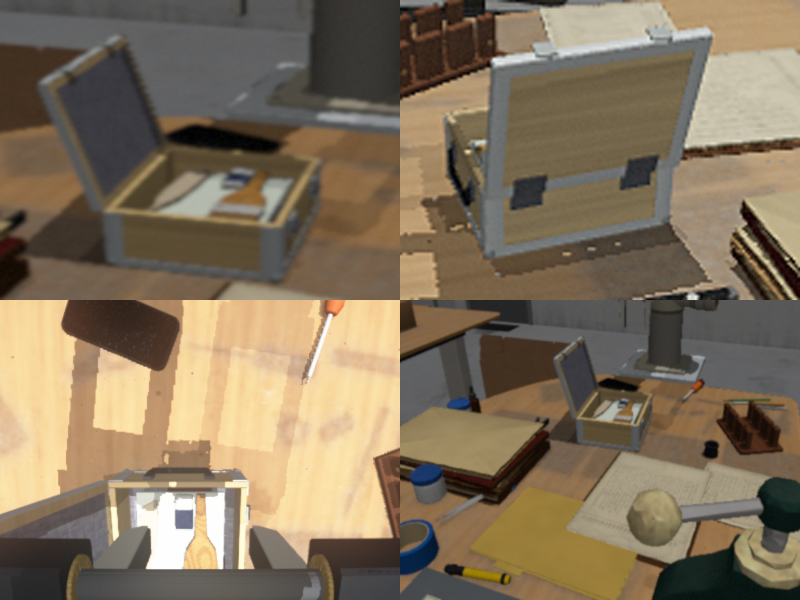

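The brush, folder and eraser all lie inside the case on the boards, below the rim. Now I'll go round behind the lid and push it shut.

{"name": "servo_tool", "arguments": {"plan": "0 0 -0.015 7; -0.005 -0.01 -0.02 14; -0.015 -0.03 -0.02 21; -0.025 -0.05 -0.02 28; -0.035 -0.075 -0.02 35; -0.045 -0.1 -0.02 42; -0.06 -0.125 -0.02 49; -0.075 -0.15 -0.02 56; -0.09 -0.175 -0.02 63; -0.1 -0.2 -0.02 70; -0.11 -0.215 -0.02 77; -0.11 -0.223 -0.02 84", "grip": 1}}

```text
t: 69.0
tool_pos: [0.6136, -0.2037, 0.3169]
orientation: [-2.024, -2.397, 0.002]
force: [0.4, -0.2, 0.5]
opening: 0.0005
gripper_force: 0.0
```

{"name": "servo_tool", "arguments": {"plan": "0 0 0 6; 0 0 0 6; 0 0 0.02 6; 0 0 0.05 6; 0 0 0.07 6; 0 0 0.076 6; 0 0 0.076 6; 0 0 0.076 6"}}

```text
t: 69.67
tool_pos: [0.6128, -0.2014, 0.2447]
orientation: [-2.139, -2.3, 0.0]
force: [1.3, 0.4, 0.7]
opening: 0.0006
gripper_force: 0.0
```

{"name": "servo_tool", "arguments": {"plan": "0.012 0 0 0; 0.024 0 0 0; 0.036 0 0 0; 0.048 0 0 0; 0.062 0 0 0; 0.075 0 -0.002 0; 0.088 0 -0.004 0; 0.101 0 -0.003 0; 0.114 0 -0.002 0; 0.127 0 -0.001 0; 0.127 0 -0.001 0"}}

```text
t: 70.58
tool_pos: [0.6034, -0.0719, 0.2451]
orientation: [-2.138, -2.3, -0.001]
force: [-0.1, -0.1, 0.1]
opening: 0.0006
gripper_force: 0.0
```

{"name": "servo_tool", "arguments": {"plan": "0.01 0 0.002 0; 0.019 0 0.005 0; 0.028 0 0.008 0; 0.037 0 0.012 0; 0.046 0 0.017 0; 0.055 0 0.024 0; 0.063 0 0.03 0; 0.07 0 0.034 0"}}

```text
t: 71.25
tool_pos: [0.5984, -0.004, 0.2104]
orientation: [-2.14, -2.299, 0.001]
force: [-0.8, -1.8, 1.1]
opening: 0.0003
gripper_force: 0.5
```

{"name": "servo_tool", "arguments": {"plan": "0.007 0 0.007 0; 0.014 0 0.014 0; 0.02 0 0.021 0; 0.026 0 0.029 0; 0.032 0 0.039 0; 0.037 0 0.049 0; 0.042 0 0.06 0; 0.046 0 0.07 0; 0.049 0 0.08 0; 0.05 0 0.088 0"}}

```text
t: 72.08
tool_pos: [0.5947, 0.0453, 0.122]
orientation: [-2.14, -2.298, 0.001]
force: [-0.5, 0.4, 1.0]
opening: 0.0004
gripper_force: 0.3
```

{"name": "servo_tool", "arguments": {"plan": "0 0 0.004 0; 0 0 0.008 0; 0 0 0.01 0; 0 0 0.012 0; 0 0 0.014 0; 0 0 0.016 0; 0 0 0.016 0"}}

```text
t: 72.67
tool_pos: [0.5957, 0.0445, 0.1111]
orientation: [2.141, 2.298, 0.001]
force: [-13.6, -0.0, 22.2]
opening: 0.0003
gripper_force: 11.1
```

{"name": "servo_tool", "arguments": {"plan": "0 0 -0.01 0; 0 0 -0.03 0; 0 0 -0.06 0; 0 0 -0.1 0; 0 0 -0.14 0; 0 0 -0.16 0; 0 0 -0.16 0; 0 0 -0.16 0; 0 0 -0.16 0; 0 0 -0.16 0; 0 0 -0.16 0"}}

```text
t: 73.58
tool_pos: [0.5944, 0.0447, 0.2656]
orientation: [-2.14, -2.297, 0.003]
force: [0.1, 0.0, -0.5]
opening: 0.0004
gripper_force: 0.0
```

```bash
python3 - <<'E'
from h import *
s=status.read_state();print(s["t"],s["tool_pos"],s["force"])
t=.074;a=cam("side")
hsv=cv2.cvtColor(a["image"],cv2.COLOR_BGR2HSV)
for x in(-.08,0,.08):
    for y in(-.07,0,.07):
        p=[.599+x*np.cos(t)-y*np.sin(t),-.007+x*np.sin(t)+y*np.cos(t),.094];u,v=proj(a,[p])[0].round().astype(int);print((x,y),u,v,a["image"][v,u])
# +y edge of lid in the side view: transition beyond y=.087
for y in np.arange(.075,.1,.003):
    p=[.599-y*np.sin(t)+.03,-.007+y*np.cos(t),.094];u,v=proj(a,[p])[0].round().astype(int);print(round(y,3),v,a["image"][v,u])
E
```

```text
73.5833 [0.59435825 0.04467556 0.26560081] [ 0.08681593  0.01162461 -0.51277949]
(-0.08, -0.07) 310 218 [137 187 211]
(-0.08, 0) 303 205 [ 83 115 130]
(-0.08, 0.07) 296 193 [126 163 180]
(0, -0.07) 340 213 [102 123 133]
(0, 0) 331 200 [ 88 120 135]
(0, 0.07) 323 189 [127 165 184]
(0.08, -0.07) 368 208 [123 155 171]
(0.08, 0) 358 196 [ 90 122 138]
(0.08, 0.07) 349 185 [129 169 189]
0.075 187 [141 170 185]
0.078 186 [192 188 182]
0.081 186 [192 188 182]
0.084 185 [186 185 183]
0.087 185 [187 187 183]
0.09 185 [187 187 183]
0.093 184 [147 160 167]
0.096 184 [142 156 165]
0.099 183 [ 97 124 146]
```

The lid reads as birch across the closed plane, and its aluminium edge is where a shut lid's should be.

```bash
python3 -c "
from plant import robot
print(robot.close_job())"
```

```text
the job is handed in; nothing more can be done
None
```

The job is handed in at about 74 s: three weights, two boards and three tools are packed, the lid reads shut, and the loupe and clamp were left alone; no verdict came back on the hand-in.

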